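# Break down two piles of rack parts into the kit trays

### The arm

A 6-joint arm with a two-finger parallel gripper is mounted at the origin on the work surface. World frame = base frame: x ahead of the robot, y to its left, z up, the work surface at z = 0. Lengths are in m, angles in rad, forces in N, time in s.
With the tool pointing down it reaches from about 0.375 to 0.975 m from the base axis. Payload 3.8 kg.
Tool frame: the origin (TCP) lies on the centre line of the jaws, within the pads' length; the fingertips stand 17 mm ahead of it and the grasp point (between the pads) lies 2 mm behind it; z points along the fingers, y is the line along which they close (so a half turn about z gives the same grasp; the last joint's range is limited). The gripper opens to 85 mm and grips with 20 to 120 N. Pads are 22 mm wide; open, the fingers measure 114 mm over their backs; the gripper's body (76 mm by 85 mm) begins 54 mm behind the grasp point. The pads swing forward as they close: fully open they stand 13 mm farther back than shut.
Start: joints at [-1.255, 0.264, 1.604, -0, 1.274, -0.037], TCP at [0.233, -0.633, 0.248] pointing down, gripper open.
Joint ranges: [-2.63, 2.63], [-0.94, 2.18], [0.31, 2.57], [-1.31, 4.45], [0, 2.66], [-2.55, 2.55]. Speed limits (rad/s): [2.57, 2.57, 3.14, 3.14, 3.14, 3.14].

### API

Orientations are given as a unit quaternion [x, y, z, w].
In Python, from plant import env gives the robot as it stands.
- The arm moves only by the tool apply_moves, never from a script. Its argument "targets" is a list of rows, each an object of numbers: "wx", "wy", "wz": the turn, a rotation vector about the tool's x, y, z in degrees; "x", "y", "z": the shift along the tool's x, y, z in m; "fingers": the finger opening in m, from 0 to 0.0854. In form: [{"wx": .., "wy": .., "wz": .., "x": .., "y": .., "z": .., "fingers": ..}, ...]. A call has 1 to 8 rows; each row is the pose to reach, as a shift and turn from the pose commanded when the call began, along the tool's axes at that moment; what a row does not reach only later rows make up. A row lasts 1/12 s, in which the tool goes at most 41.7 mm and 7.16 degrees, less where a joint would pass 70% of its speed; a pose out of reach is approached as far as the arm can. A call with a gripper value outside its range is refused whole. The fingers move at their own pace and stop on an object; "grip_force" is the grip in N (left out, the last holds). Time passes only in rows, so rows that repeat a pose let the fingers close. It gives the time, the measured TCP pose, the force, the opening and the grip force at its end, in the units of the state.
- env.state(): the state, without advancing time (a new reading comes with each control period).
- env.camera(name): name is "side" or "top"; returns a dict with "pixels" (400x640x3 uint8, red, green, blue), "fovy" (degrees; the focal length in pixels is half the picture's height over the tangent of half this angle, whatever the lens; pixels are square), "cx", "cy" (the principal point, pixels), "k1" (the pictures are not rectified: a ray, as slopes to the right and down, at radius r is drawn at 1 + k1 r^2 times it, then the intrinsics apply), "extrinsics" (4x4, takes a point from camera to world coordinates). Camera axes: x right, y down, z forward; pixel columns grow to the right and rows downward; lengths in m; the calibration is good to about 2 mm. A picture is of the moment at which its call begins. There is no depth.
- env.sign_off(): hands the job in; it is judged then, once.
The state is a dict: "time": time; "qpos": joint angles; "joint_velocities": joint speeds; "effort": joint torques, N m; "eef_pos": TCP position; "tcp_rot": TCP orientation; "ft_force": force on the tool from outside, world axes, zero at the start; "wrist_torque": the same for the moment, N m; "grip_width": opening from 0.0 (shut) to 1.0 (fully open); "grip_force": force on a finger pad.
Only numpy, scipy, OpenCV 4.12 (cv2) and the standard library are available. Lean on these libraries where they do the work, as an engineer would, in place of code of your own. Each camera call takes 0.05 s, during which the arm holds its last target. There are 200 camera calls.

### The job

The parts for one tube rack have come from the store in two piles: take the piles apart and lay everything out in the three grey kit trays. The base plate lies flat in the large pocket with the tube block standing centred and lengthwise on it, the shim lies lengthwise in the well of the stepped tray with the saddle bracket standing squarely over it on the two ledges, and the tie bar lies in the narrow pocket. Do not let the tube block tip over, and leave the glue bottle and the red-lidded tub where they stand.

Things in the scene. Friction and masses are not known exactly. Their poses are not given: they have to be found in the camera images.
- rack_tray: Light grey kit tray, dark floor, fixed, 176 (x) by 92 (y) mm; floor top 4 mm above the origin; long walls cut away to the floor for |x| < 33 mm (finger notches). Origin: centre of underside, x lengthwise, z up, symmetric. Largest pocket, flat, 156 by 66 mm, rim 12 mm above the bench: for the base plate, tube block on top.
- bracket_tray: Light grey kit tray, dark floor, fixed, 176 (x) by 92 (y) mm; floor top 4 mm above the origin; long walls cut away to the floor for |x| < 33 mm (finger notches). Origin: centre of underside, x lengthwise, z up, symmetric. Stepped pocket 132 by 56 mm, rim at 16 mm: a ledge at each end (top at 8 mm) for the bracket's feet; between them a well |x| < 33 mm, floor at 4 mm, for the shim.
- bar_tray: Light grey kit tray, dark floor, fixed, 176 (x) by 92 (y) mm; floor top 4 mm above the origin; long walls cut away to the floor for |x| < 33 mm (finger notches). Origin: centre of underside, x lengthwise, z up, symmetric. Narrowest pocket, flat, 166 by 46 mm, rim 12 mm above the bench: for the tie bar.
- base_plate: White plastic plate 140 (x) by 54 (y) by 15 mm with four small dark holes near its corners, about 120 g; starts flat on the bench, the shim on it. Origin: centre of its underside, x lengthwise, z up, symmetric.
- shim: Plain steel packing plate 56 (x) by 36 (y) by 8 mm with one dark hole in the middle, about 120 g; starts flat on the base plate. Origin: centre of its underside, x lengthwise, z up, symmetric.
- tie_bar: Flat aluminium bar 150 (x) by 34 (y) by 8 mm with a hole near each end, about 100 g; starts flat on the bench under the bracket, its ends showing. Origin: centre of its underside, x lengthwise, z up, symmetric.
- bracket: Galvanised saddle bracket 116 (x) by 44 (y) by 26 mm, 140 to 235 g: bridge 80 mm long, its long edges turned down to z = 11 mm (grip these, 44 mm over them); two legs, 72 mm between; a foot 18 mm long, 4 mm thick at each end. Starts on the tie bar, under the tube block. Origin: centre of its underside, x lengthwise, z up, symmetric.
- tube_block: Three white tubes with black caps in a row, 72 mm high in all, on a foot strip 100 (x) by 36 (y) by 12 mm, tied by a grey strip 100 by 32 mm at z = 40 to 54 mm (flat sides, grip here); 120 to 210 g. Starts on the bracket. Origin: centre of its underside, x lengthwise, z up, symmetric.
- glue_bottle: White glue bottle, 48 mm across, 130 mm high, standing loose on the bench near the robot. Not part of the job. Origin: centre of underside.
- screw_tub: Round grey tub with a red lid, 100 mm across, 66 mm high, standing loose at the right of the work. Not part of the job. Origin: centre of underside.
There are look-alikes about, which are no part of the job. Leave any orange look-alike of the base_plate alone.

How it is judged:
At the end, for the whole second after the job is handed in: Each part at rest in its place, right side up, level to 0.06 rad, seated to 3 mm, lengthwise to 0.14 rad either way round. Centres agree to: base plate and tie bar 10 mm with their trays; shim and bracket 12 mm with the stepped tray; tube block 12 mm with the base plate (horizontal distance between each of shim, bracket and bracket_tray below 0.012 m and z of shim in the frame of bracket_tray between 0.001 and 0.007 m and angle between the x axis of each of shim, bracket and the x axis of bracket_tray, either way round below 0.14 rad and angle between each of shim, bracket, base_plate, tube_block, tie_bar's own z axis and vertical below 0.06 rad and z of bracket in the frame of bracket_tray between 0.005 and 0.011 m and horizontal distance between base_plate and rack_tray below 0.01 m and z of base_plate in the frame of rack_tray between 0.001 and 0.007 m and angle between the x axis of base_plate and the x axis of rack_tray, either way round below 0.14 rad and horizontal distance between tube_block and base_plate below 0.012 m and z of tube_block in the frame of base_plate between 0.012 and 0.018 m and angle between the x axis of tube_block and the x axis of base_plate, either way round below 0.14 rad and horizontal distance between tie_bar and bar_tray below 0.01 m and z of tie_bar in the frame of bar_tray between 0.001 and 0.007 m and angle between the x axis of tie_bar and the x axis of bar_tray, either way round below 0.14 rad and linear speed of each of base_plate, shim, tie_bar, bracket, tube_block below 0.02 m/s and angular speed of each of base_plate, shim, tie_bar, bracket, tube_block below 0.2 rad/s); the robot touches nothing.
It fails at once if the tube block is tipped over (more than 0.6 rad from upright) (angle between tube_block's own z axis and vertical above 0.6 rad).
It fails at once if the glue bottle is knocked over or moved more than 30 mm (angle between glue_bottle's own z axis and vertical above 0.5 rad or distance of glue_bottle from where it was at the start of the episode above 0.03 m).
It fails at once if the red-lidded tub is knocked over or moved more than 30 mm (angle between screw_tub's own z axis and vertical above 0.5 rad or distance of screw_tub from where it was at the start of the episode above 0.03 m).
It also fails if it takes over 141 s, if anything falls off the work surface, if the arm or the gripper's body presses on something with over 40 N, if the wrist force passes 120 N, or if a joint passes its speed limit or range.

## Working session

There is one attempt and no reset: what is moved stays moved. The work goes in short steps, Python scripts to look and compute and a tool call to move; the robot and the scene stay as the last step left them, time stands still between calls to the robot, and variables do not carry over. Pictures are saved under pics/ and viewed, at most 14 in all, crops included, and the job is handed in when it is done.

Besides the shell and the picture viewer there is one more tool, called as name(argument=value, ...), one argument or row to a line, values as JSON. apply_moves: Moves the arm, as the interface text tells. Its arguments: {"type":"object","properties":{"targets":{"type":"array","items":{"type":"object","properties":{"wx":{"type":"number"},"wy":{"type":"number"},"wz":{"type":"number"},"x":{"type":"number"},"y":{"type":"number"},"z":{"type":"number"},"fingers":{"type":"number"}}}},"grip_force":{"type":"number"}},"required":["targets"]}

```bash
ls; mkdir -p pics; cat > h.py <<'E'
import numpy as np, cv2
from plant import env
def cam(n):
    c=env.camera(n); p=np.ascontiguousarray(c["pixels"]); return c,p
def save(p,f): cv2.imwrite("pics/"+f,p[:,:,::-1])
def ray(c,uv):
    uv=np.atleast_2d(np.float64(uv)); f=200/np.tan(np.radians(c["fovy"])/2)
    d=(uv-[c["cx"],c["cy"]])/f; r0=np.linalg.norm(d,axis=1); r=r0.copy()
    for _ in range(30): r=r0/(1+c["k1"]*r*r)
    s=np.where(r0>0,r/np.maximum(r0,1e-12),1)
    E=np.array(c["extrinsics"]); D=np.c_[d*s[:,None],np.ones(len(d))]@E[:3,:3].T
    return E[:3,3],D
def onz(c,uv,z):
    o,D=ray(c,uv); return o+D*((z-o[2])/D[:,2])[:,None]
E
python3 - <<'E'
from h import *
for n in("top","side"):
    c,p=cam(n); save(p,n+"0.png"); print(n,c["fovy"],c["cx"],c["cy"],c["k1"],np.round(c["extrinsics"],3).tolist())
print(env.state())
E
```

```text
pics
top 53.597141769232294 321.2321399855766 202.59354161554782 -0.04409424615246719 [[-0.019, -0.992, 0.128, 0.302], [-1.0, 0.017, -0.013, 0.008], [0.011, -0.128, -0.992, 1.189], [0.0, 0.0, 0.0, 1.0]]
side 51.45309134990333 315.2819273238633 193.61300969570232 -0.029905119969316336 [[-0.991, -0.065, 0.118, 0.322], [-0.134, 0.556, -0.82, 0.897], [-0.012, -0.829, -0.559, 0.689], [0.0, 0.0, 0.0, 1.0]]
{'time': 0.1, 'qpos': array([-1.25491394e+00,  2.64707812e-01,  1.60525371e+00, -1.54036790e-05,
        1.27371000e+00, -3.69054202e-02]), 'joint_velocities': array([-0.00214172, -0.00154024, -0.00375248, -0.00014568,  0.00126601,
        0.00049421]), 'effort': array([ 5.75695085e-04, -5.16704750e+01, -3.68590057e+01,  2.79807682e-05,
        6.33088377e-03, -1.87391862e-05]), 'eef_pos': array([ 0.23301527, -0.63282728,  0.24705749]), 'tcp_rot': array([ 9.84481964e-01,  1.75482712e-01, -1.51809799e-04, -1.02831359e-03]), 'ft_force': array([-0.12474247,  0.50306349, -0.34243054]), 'wrist_torque': array([ 0.00572011, -0.00161684, -0.06363752]), 'grip_force': 0.0, 'grip_width': 0.9985604182289188}
```

View pics/top0.png

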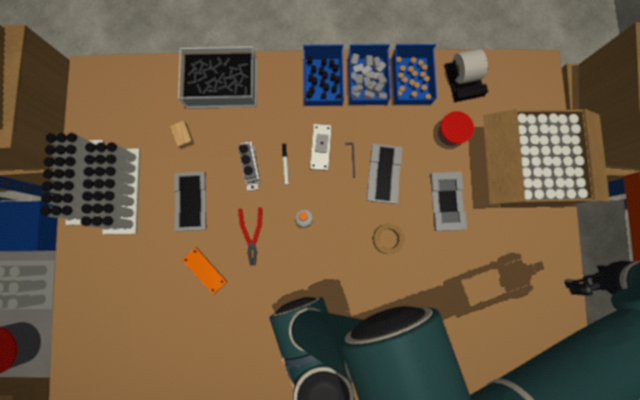

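View pics/side0.png

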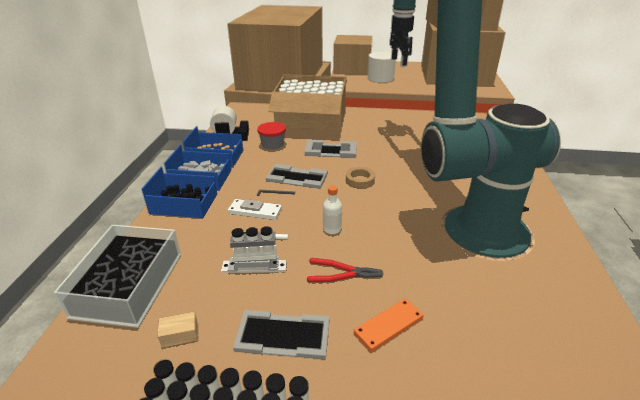

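```bash
python3 - <<'E'
from h import *
c,p=cam("top"); 
save(cv2.resize(p[100:250,160:360],None,fx=4,fy=4,interpolation=cv2.INTER_CUBIC),"c1.png")
save(cv2.resize(p[100:250,290:490],None,fx=4,fy=4,interpolation=cv2.INTER_CUBIC),"c2.png")
E
```

```text
(no output)
```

View pics/c1.png

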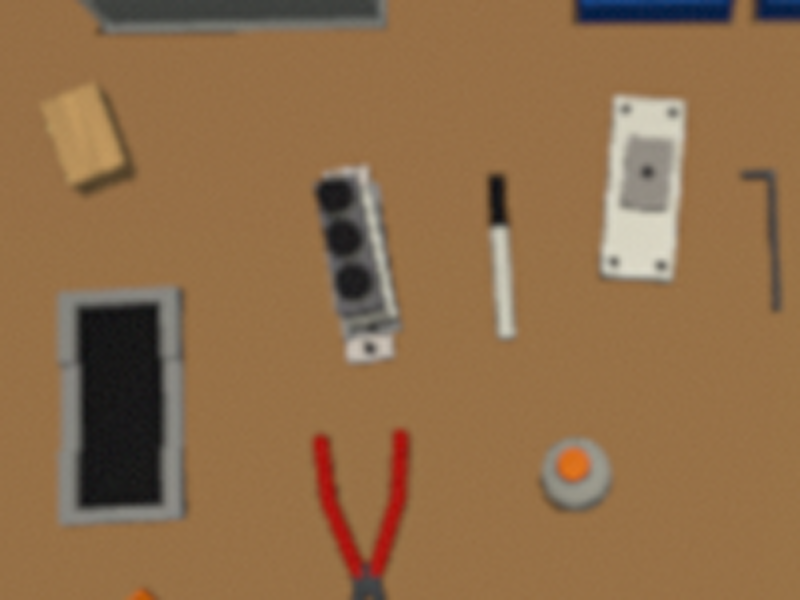

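View pics/c2.png

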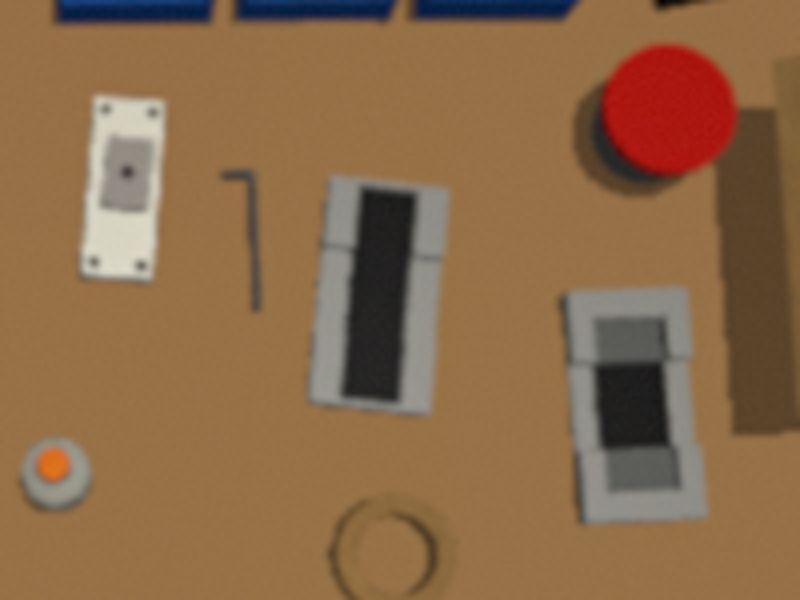

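```bash
cat >> h.py <<'E'
def rects(c,p,box,fn,z,amin=150,up=4):
    """blobs of mask fn(hsv) in box (x0,y0,x1,y1): list of centre xy (mm), sides, yaw of long side deg"""
    x0,y0,x1,y1=box; q=cv2.resize(p[y0:y1,x0:x1],None,fx=up,fy=up,interpolation=cv2.INTER_CUBIC)
    m=fn(cv2.cvtColor(q,cv2.COLOR_RGB2HSV)).astype(np.uint8)
    out=[]
    for k in cv2.findContours(m,cv2.RETR_EXTERNAL,cv2.CHAIN_APPROX_NONE)[0]:
        if cv2.contourArea(k)<amin: continue
        uv=(k[:,0,:]+.5)/up-.5+[x0,y0]
        w=onz(c,uv,z)[:,:2]*1000
        (cx,cy),(a,b),t=cv2.minAreaRect(w.astype(np.float32))
        if a<b: a,b,t=b,a,t+90
        t=(t+90)%180-90
        out.append(np.round([cx,cy,a,b,t],1).tolist())
    return out
white=lambda h:(h[...,2]>160)&(h[...,1]<60)
grey=lambda h:(h[...,1]<60)&(h[...,2]>85)
notwood=lambda h:(h[...,1]<75)
dark=lambda h:(h[...,2]<60)
E
python3 - <<'E'
from h import *
c,p=cam("top")
for nm,b,f,z in [("plate",(300,115,345,180),notwood,.015),("plate white",(300,115,345,180),white,.015),
 ("shim",(312,130,330,156),lambda h:(h[...,2]<185),.023),
 ("rack rim",(165,165,215,240),notwood,.012),("rack dark",(165,165,215,240),dark,.004),
 ("bar rim",(360,135,410,210),notwood,.012),("bar dark",(360,135,410,210),dark,.004),
 ("brk rim",(425,168,472,235),notwood,.016),("brk dark",(425,168,472,235),dark,.004),
 ("caps",(230,138,262,178),dark,.106),("bottle",(285,200,325,235),notwood,.1),
 ("bar end",(240,180,262,195),white,.008)]:
    print(nm,rects(c,p,b,f,z))
E
```

```text
plate [[625.3, -7.9, 144.8, 58.2, -5.4]]
plate white [[626.0, -8.0, 141.8, 56.5, -5.5]]
shim [[633.6, -10.8, 60.5, 40.2, -10.0], [649.3, 15.7, 54.1, 5.3, -0.9]]
rack rim [[465.7, 387.6, 177.6, 94.7, 1.7]]
rack dark [[466.9, 390.4, 151.8, 62.3, 1.9]]
bar rim [[539.9, -200.2, 178.8, 94.8, -7.5]]
bar dark [[542.3, -201.4, 160.4, 41.7, -7.6]]
brk rim [[452.2, -389.2, 177.8, 98.1, 1.6]]
brk dark [[453.1, -391.6, 64.9, 51.5, 1.9]]
caps [[536.7, 196.4, 24.3, 23.0, 0.3], [567.1, 204.1, 25.4, 25.1, 64.2], [598.0, 209.4, 23.7, 22.8, 20.4]]
bottle [[400.0, 43.3, 49.1, 46.9, -1.0]]
bar end [[504.5, 211.1, 18.0, 16.2, 17.8], [507.1, 193.1, 18.2, 16.2, -89.9]]
```

```bash
cat >> h.py <<'E'
def pts(c,p,box,fn,z,up=4):
    x0,y0,x1,y1=box; q=cv2.resize(p[y0:y1,x0:x1],None,fx=up,fy=up,interpolation=cv2.INTER_CUBIC)
    m=fn(cv2.cvtColor(q,cv2.COLOR_RGB2HSV)).astype(np.uint8)
    k=max(cv2.findContours(m,cv2.RETR_EXTERNAL,cv2.CHAIN_APPROX_NONE)[0],key=cv2.contourArea)
    return onz(c,(k[:,0,:]+.5)/up-.5+[x0,y0],z)[:,:2]*1000
def sides(w,L,W):
    """line fits to the four sides of a rectangle along x: yaw of long sides and centre"""
    ctr=(w.max(0)+w.min(0))/2; d=w-ctr; out=[]; lines=[]
    t=0
    for it in range(4):
        R=np.array([[np.cos(t),np.sin(t)],[-np.sin(t),np.cos(t)]]); e=(w-ctr)@R.T
        f={}
        for s in(1,-1):
            k=(abs(e[:,0])<.38*L)&(s*e[:,1]>W*.3); f['l',s]=np.polyfit(e[k,0],e[k,1],1)
            k=(abs(e[:,1])<.35*W)&(s*e[:,0]>L*.4); f['s',s]=np.polyfit(e[k,1],e[k,0],1)
        a1,a2=f['l',1][0],f['l',-1][0]
        off=np.array([(f['s',1][1]+f['s',-1][1])/2,(f['l',1][1]+f['l',-1][1])/2])
        ctr=ctr+R.T@off; t+=np.arctan((a1+a2)/2)
    return np.round([*ctr,f['s',1][1]-f['s',-1][1],f['l',1][1]-f['l',-1][1],np.degrees(t),np.degrees(a1-a2),np.degrees(f['s',1][0]),np.degrees(f['s',-1][0])],1)
E
python3 - <<'E'
from h import *
c,p=cam("top")
for nm,b,f,z,L,W in [("plate",(300,115,345,180),white,.015,140,54),
 ("rack rim",(165,165,215,240),notwood,.012,176,92),("rack dark",(165,165,215,240),dark,.004,156,66),
 ("bar rim",(360,135,410,210),notwood,.012,176,92),("bar dark",(360,135,410,210),dark,.004,166,46),
 ("brk rim",(425,168,472,235),notwood,.016,176,92),("brk dark",(425,168,472,235),dark,.004,66,56)]:
    print(nm,sides(pts(c,p,b,f,z),L,W))
q=p[128:158,310:334]; h=cv2.cvtColor(q,cv2.COLOR_RGB2HSV); print(h[15,:,2],h[:,10,2])
print(rects(c,p,(313,130,330,156),lambda h:(h[...,2]<165),.023))
caps=np.array([[536.7,196.4],[567.1,204.1],[598,209.4]]); d=caps[2]-caps[0]; print(np.degrees(np.arctan2(d[1],d[0])),caps.mean(0))
print(np.degrees(np.arctan2(*(2*np.array(env.state()["tcp_rot"])[[1,0]]**1))))
E
```

```text
plate [ 6.259e+02 -8.000e+00  1.399e+02  5.450e+01 -5.400e+00 -2.000e-01
 -1.800e+00 -1.600e+00]
rack rim [ 4.658e+02  3.872e+02  1.765e+02  9.260e+01  1.700e+00 -1.000e-01
 -3.000e-01 -3.000e-01]
rack dark [ 4.669e+02  3.904e+02  1.509e+02  5.960e+01  1.900e+00  2.000e-01
 -1.000e-01  3.000e-01]
bar rim [ 5.399e+02 -1.999e+02  1.773e+02  9.270e+01 -7.400e+00 -0.000e+00
  3.000e-01  1.000e-01]
bar dark [ 5.422e+02 -2.016e+02  1.593e+02  3.860e+01 -7.400e+00  6.000e-01
  9.000e-01  3.000e-01]
brk rim [ 4.521e+02 -3.886e+02  1.768e+02  9.380e+01  1.500e+00 -2.000e-01
  2.000e-01  1.000e-01]
brk dark [ 4.531e+02 -3.918e+02  6.360e+01  4.950e+01  1.400e+00  1.000e-01
  0.000e+00 -9.000e-01]
[147 147 170 201 211 194 164 147 146 134 107  76  82 114 140 149 154 177
 196 190 161 148 150 152] [212 211 211 212 211 202 175 153 147 146 147 148 142 129 110 107 127 142
 147 147 146 147 147 143 153 192 214 216 215 217]
[[632.9, -10.0, 56.4, 35.0, -7.3]]
11.973422014217538 [567.26666667 203.3       ]
10.108245086377401
```

```bash
cat >> h.py <<'E'
from scipy.spatial.transform import Rotation as Ro
def go(*goals):
    """goals (x,y,z mm, yaw deg) in sequence; prints tool shift/turn, each from the previous one"""
    s=env.state(); P=np.array(s["eef_pos"])*1000; R=Ro.from_quat(s["tcp_rot"])
    tx=R.as_matrix()[:,0]
    print("t",round(s["time"],2),"tcp",P.round(1),"yaw",round(float(np.degrees(np.arctan2(tx[1],tx[0]))),1),"F",s["ft_force"].round(1),"w",round(s["grip_width"]*85.4,1),"gf",round(s["grip_force"],1),"q",np.round(s["qpos"],2))
    for g in goals:
        G=Ro.from_euler("z",g[3],degrees=True)*Ro.from_euler("x",180,degrees=True)
        v=(R.inv()*G).as_rotvec(degrees=True); d=R.inv().apply(np.array(g[:3])-P)
        print(g,"xyz",(d/1000).round(4),"w",v.round(1),"rows",round(max(np.linalg.norm(d)/41.7,np.linalg.norm(v)/7.16),1))
        P,R=np.array(g[:3]),G
E
python3 -c "
from h import *
go((633,-10,248,-7.3),(633,-10,80,-7.3))"
```

```text
t 0.25 tcp [ 233.1 -633.1  247.6] yaw 20.2 F [-0.3 -0.3 -0.6] w 85.6 gf 0.0 q [-1.25  0.26  1.6  -0.    1.27 -0.04]
(633, -10, 248, -7.3) xyz [ 5.906e-01 -4.465e-01  1.000e-04] w [-0.1  0.  27.5] rows 17.8
(633, -10, 80, -7.3) xyz [ 0.    -0.     0.168] w [0. 0. 0.] rows 4.0
```

apply_moves(
  targets=[
    {"x": 0.033, "y": -0.025, "z": 0, "fingers": 0.05},
    {"x": 0.066, "y": -0.05, "z": 0, "fingers": 0.05},
    {"x": 0.099, "y": -0.075, "z": 0, "fingers": 0.05},
    {"x": 0.132, "y": -0.1, "z": 0, "fingers": 0.05},
    {"x": 0.164, "y": -0.124, "z": 0, "fingers": 0.05},
    {"x": 0.197, "y": -0.149, "z": 0, "fingers": 0.05},
    {"x": 0.23, "y": -0.174, "z": 0, "fingers": 0.05},
    {"x": 0.263, "y": -0.199, "z": 0, "fingers": 0.05},
  ],
  grip_force=60,
)

```text
invalid input at $.targets[0]: expected keys wx, wy, wz, x, y, z, fingers
```

apply_moves(
  targets=[
    {"x": 0.033, "y": -0.025, "z": 0, "fingers": 0.05},
    {"x": 0.066, "y": -0.05, "z": 0, "fingers": 0.05},
    {"x": 0.099, "y": -0.075, "z": 0, "fingers": 0.05},
    {"x": 0.132, "y": -0.1, "z": 0, "fingers": 0.05},
    {"x": 0.164, "y": -0.124, "z": 0, "fingers": 0.05},
    {"x": 0.197, "y": -0.149, "z": 0, "fingers": 0.05},
    {"x": 0.23, "y": -0.174, "z": 0, "fingers": 0.05},
    {"x": 0.263, "y": -0.199, "z": 0, "fingers": 0.05},
  ],
)

```text
invalid input at $.targets[0]: expected keys wx, wy, wz, x, y, z, fingers
```

```bash
python3 -c "
from h import *
go((633,-10,100,-7.3))"
```

```text
t 0.25 tcp [ 233.1 -633.1  247.6] yaw 20.2 F [-0.3 -0.3 -0.6] w 85.6 gf 0.0 q [-1.25  0.26  1.6  -0.    1.27 -0.04]
(633, -10, 100, -7.3) xyz [ 0.5906 -0.4464  0.1481] w [-0.1  0.  27.5] rows 18.1
```

All keys are needed. Repeating the end pose is enough, as steps are rate-limited.

apply_moves(
  targets=[
    {"wx": 0, "wy": 0, "wz": 0, "x": 0.25, "y": -0.189, "z": 0, "fingers": 0.05},
    {"wx": 0, "wy": 0, "wz": 0, "x": 0.25, "y": -0.189, "z": 0, "fingers": 0.05},
    {"wx": 0, "wy": 0, "wz": 0, "x": 0.25, "y": -0.189, "z": 0, "fingers": 0.05},
    {"wx": 0, "wy": 0, "wz": 0, "x": 0.25, "y": -0.189, "z": 0, "fingers": 0.05},
    {"wx": 0, "wy": 0, "wz": 0, "x": 0.25, "y": -0.189, "z": 0, "fingers": 0.05},
    {"wx": 0, "wy": 0, "wz": 0, "x": 0.25, "y": -0.189, "z": 0, "fingers": 0.05},
    {"wx": 0, "wy": 0, "wz": 0, "x": 0.25, "y": -0.189, "z": 0, "fingers": 0.05},
    {"wx": 0, "wy": 0, "wz": 0, "x": 0.25, "y": -0.189, "z": 0, "fingers": 0.05},
  ],
  grip_force=60,
)

```text
time: 0.92
eef_pos: [0.4041, -0.366, 0.2483]
tcp_rot: [0.984, 0.176, 0.001, -0.001]
ft_force: [-0.2, -0.7, 0.5]
grip_width: 0.583
grip_force: 0.0
```

apply_moves(
  targets=[
    {"wx": 0, "wy": 0, "wz": 27.5, "x": 0.25, "y": -0.189, "z": 0, "fingers": 0.05},
    {"wx": 0, "wy": 0, "wz": 27.5, "x": 0.25, "y": -0.189, "z": 0, "fingers": 0.05},
    {"wx": 0, "wy": 0, "wz": 27.5, "x": 0.25, "y": -0.189, "z": 0, "fingers": 0.05},
    {"wx": 0, "wy": 0, "wz": 27.5, "x": 0.25, "y": -0.189, "z": 0, "fingers": 0.05},
    {"wx": 0, "wy": 0, "wz": 27.5, "x": 0.25, "y": -0.189, "z": 0, "fingers": 0.05},
    {"wx": 0, "wy": 0, "wz": 27.5, "x": 0.25, "y": -0.189, "z": 0, "fingers": 0.05},
    {"wx": 0, "wy": 0, "wz": 27.5, "x": 0.25, "y": -0.189, "z": 0, "fingers": 0.05},
    {"wx": 0, "wy": 0, "wz": 27.5, "x": 0.25, "y": -0.189, "z": 0, "fingers": 0.05},
  ],
)

```text
time: 1.58
eef_pos: [0.5728, -0.1035, 0.2484]
tcp_rot: [0.998, -0.063, 0.0, -0.0]
ft_force: [1.6, -0.4, -0.1]
grip_width: 0.589
grip_force: 0.0
```

```bash
python3 -c "
from h import *
go((633,-10,80,-7.3),(633,-10,50,-7.3))"
```

```text
t 1.58 tcp [ 572.8 -103.5  248.4] yaw -7.3 F [ 1.6 -0.4 -0.1] w 50.3 gf 0.0 q [-0.22  0.09  1.81  0.    1.24  1.48]
(633, -10, 80, -7.3) xyz [ 0.0479 -0.1003  0.1685] w [-0. -0.  0.] rows 4.8
(633, -10, 50, -7.3) xyz [ 0.   -0.    0.03] w [0. 0. 0.] rows 0.7
```

apply_moves(
  targets=[
    {"wx": 0, "wy": 0, "wz": 0, "x": 0.048, "y": -0.1003, "z": 0.15, "fingers": 0.05},
    {"wx": 0, "wy": 0, "wz": 0, "x": 0.048, "y": -0.1003, "z": 0.15, "fingers": 0.05},
    {"wx": 0, "wy": 0, "wz": 0, "x": 0.048, "y": -0.1003, "z": 0.15, "fingers": 0.05},
    {"wx": 0, "wy": 0, "wz": 0, "x": 0.048, "y": -0.1003, "z": 0.15, "fingers": 0.05},
    {"wx": 0, "wy": 0, "wz": 0, "x": 0.048, "y": -0.1003, "z": 0.15, "fingers": 0.05},
    {"wx": 0, "wy": 0, "wz": 0, "x": 0.048, "y": -0.1003, "z": 0.15, "fingers": 0.05},
    {"wx": 0, "wy": 0, "wz": 0, "x": 0.048, "y": -0.1003, "z": 0.19, "fingers": 0.05},
    {"wx": 0, "wy": 0, "wz": 0, "x": 0.048, "y": -0.1003, "z": 0.19, "fingers": 0.05},
  ],
)

```text
time: 2.25
eef_pos: [0.6285, -0.0125, 0.0535]
tcp_rot: [0.998, -0.063, -0.004, 0.0]
ft_force: [-2.7, -0.9, -1.9]
grip_width: 0.586
grip_force: 0.0
```

```bash
python3 - <<'E'
from h import *
go((633,-10,37,-7.3))
c,p=cam("side"); q=p[170:245,190:310]; save(cv2.resize(q,None,fx=6.6,fy=6.6,interpolation=cv2.INTER_CUBIC),"s1.png")
E
```

```text
t 2.25 tcp [628.5 -12.5  53.5] yaw -7.2 F [-2.7 -0.9 -1.9] w 50.0 gf 0.0 q [-0.06  0.36  1.86 -0.    0.92  1.64]
(633, -10, 37, -7.3) xyz [ 0.0043 -0.0031  0.0164] w [0.1 0.5 0.1] rows 0.4
```

View pics/s1.png

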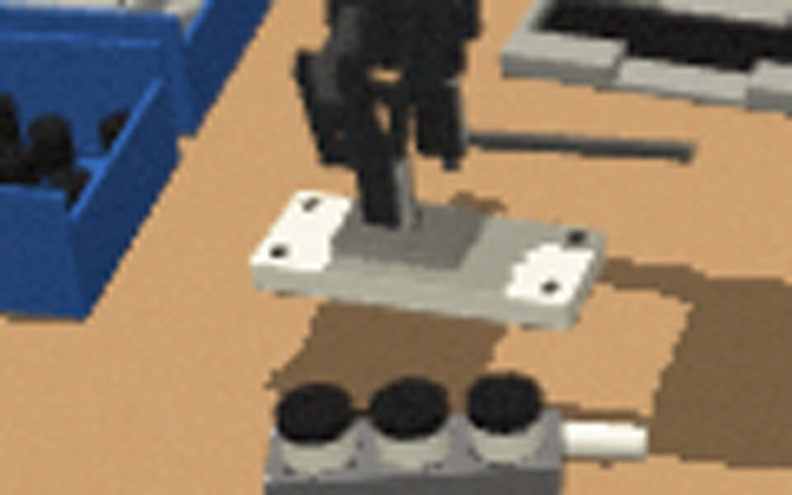

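apply_moves(
  targets=[
    {"wx": 0, "wy": 0, "wz": 0, "x": 0, "y": 0, "z": 0.012, "fingers": 0.05},
    {"wx": 0, "wy": 0, "wz": 0, "x": 0, "y": 0, "z": 0.017, "fingers": 0.05},
    {"wx": 0, "wy": 0, "wz": 0, "x": 0, "y": 0, "z": 0.017, "fingers": 0.05},
    {"wx": 0, "wy": 0, "wz": 0, "x": 0, "y": 0, "z": 0.017, "fingers": 0.05},
  ],
)

```text
time: 2.63
eef_pos: [0.6327, -0.013, 0.0425]
tcp_rot: [0.998, -0.064, 0.001, 0.0]
ft_force: [-0.2, 0.1, -0.7]
grip_width: 0.582
grip_force: 0.0
```

```bash
python3 -c "
from h import *
go((633,-10,35,-7.3))"
```

```text
t 2.63 tcp [632.7 -13.   42.5] yaw -7.3 F [-0.2  0.1 -0.7] w 49.7 gf 0.0 q [-0.06  0.38  1.86 -0.    0.9   1.64]
(633, -10, 35, -7.3) xyz [-0.0001 -0.003   0.0075] w [-0.  -0.1 -0. ] rows 0.2
```

apply_moves(
  targets=[
    {"wx": 0, "wy": 0, "wz": 0, "x": 0, "y": -0.003, "z": 0.003, "fingers": 0.05},
    {"wx": 0, "wy": 0, "wz": 0, "x": 0, "y": -0.003, "z": 0.005, "fingers": 0.046},
    {"wx": 0, "wy": 0, "wz": 0, "x": 0, "y": -0.003, "z": 0.007, "fingers": 0.042},
    {"wx": 0, "wy": 0, "wz": 0, "x": 0, "y": -0.003, "z": 0.007, "fingers": 0.042},
    {"wx": 0, "wy": 0, "wz": 0, "x": 0, "y": -0.003, "z": 0.007, "fingers": 0.042},
  ],
)

```text
time: 3.05
eef_pos: [0.6324, -0.0095, 0.0342]
tcp_rot: [0.998, -0.063, -0.0, 0.0]
ft_force: [0.9, -1.2, -0.9]
grip_width: 0.489
grip_force: 0.0
```

```bash
python3 -c "
from h import *
go((633,-10,33,-7.3))"
```

```text
t 3.05 tcp [632.4  -9.5  34.2] yaw -7.3 F [ 0.9 -1.2 -0.9] w 41.8 gf 0.0 q [-0.05  0.39  1.87 -0.    0.88  1.64]
(633, -10, 33, -7.3) xyz [0.0007 0.0004 0.0012] w [0. 0. 0.] rows 0.0
```

apply_moves(
  targets=[
    {"wx": 0, "wy": 0, "wz": 0, "x": 0, "y": 0, "z": 0.001, "fingers": 0.042},
    {"wx": 0, "wy": 0, "wz": 0, "x": 0, "y": 0, "z": 0.002, "fingers": 0.042},
    {"wx": 0, "wy": 0, "wz": 0, "x": 0, "y": 0, "z": 0.002, "fingers": 0.042},
  ],
)

```text
time: 3.3
eef_pos: [0.6324, -0.0095, 0.0321]
tcp_rot: [0.998, -0.064, -0.0, 0.0]
ft_force: [-0.5, -0.9, 1.0]
grip_width: 0.491
grip_force: 0.0
```

apply_moves(
  targets=[
    {"wx": 0, "wy": 0, "wz": 0, "x": 0, "y": 0, "z": 0.001, "fingers": 0.042},
    {"wx": 0, "wy": 0, "wz": 0, "x": 0, "y": 0, "z": 0.001, "fingers": 0.042},
  ],
)

```text
time: 3.47
eef_pos: [0.6324, -0.0096, 0.0311]
tcp_rot: [0.998, -0.064, -0.0, 0.0]
ft_force: [0.2, -0.4, -0.4]
grip_width: 0.49
grip_force: 0.0
```

apply_moves(
  targets=[
    {"wx": 0, "wy": 0, "wz": 0, "x": 0, "y": 0, "z": 0.001, "fingers": 0.042},
    {"wx": 0, "wy": 0, "wz": 0, "x": 0, "y": 0, "z": 0.001, "fingers": 0.042},
  ],
)

```text
time: 3.63
eef_pos: [0.6327, -0.0096, 0.0303]
tcp_rot: [0.998, -0.064, 0.0, -0.0]
ft_force: [-0.8, -0.0, 0.2]
grip_width: 0.494
grip_force: 0.0
```

apply_moves(
  targets=[
    {"wx": 0, "wy": 0, "wz": 0, "x": 0, "y": 0, "z": 0, "fingers": 0.03},
    {"wx": 0, "wy": 0, "wz": 0, "x": 0, "y": 0, "z": 0, "fingers": 0.03},
    {"wx": 0, "wy": 0, "wz": 0, "x": 0, "y": 0, "z": 0, "fingers": 0.03},
    {"wx": 0, "wy": 0, "wz": 0, "x": 0, "y": 0, "z": 0, "fingers": 0.03},
    {"wx": 0, "wy": 0, "wz": 0, "x": 0, "y": 0, "z": 0, "fingers": 0.03},
    {"wx": 0, "wy": 0, "wz": 0, "x": 0, "y": 0, "z": 0, "fingers": 0.03},
  ],
)

```text
time: 4.13
eef_pos: [0.6334, -0.0096, 0.0314]
tcp_rot: [0.998, -0.064, 0.001, 0.0]
ft_force: [-0.9, -0.6, 4.6]
grip_width: 0.398
grip_force: 62.0
```

apply_moves(
  targets=[
    {"wx": 0, "wy": 0, "wz": 0, "x": 0, "y": 0, "z": -0.01, "fingers": 0.03},
    {"wx": 0, "wy": 0, "wz": 0, "x": 0, "y": 0, "z": -0.03, "fingers": 0.03},
    {"wx": 0, "wy": 0, "wz": 0, "x": 0, "y": 0, "z": -0.06, "fingers": 0.03},
    {"wx": 0, "wy": 0, "wz": 0, "x": 0, "y": 0, "z": -0.09, "fingers": 0.03},
    {"wx": 0, "wy": 0, "wz": 0, "x": 0, "y": 0, "z": -0.12, "fingers": 0.03},
    {"wx": 0, "wy": 0, "wz": 0, "x": 0, "y": 0, "z": -0.12, "fingers": 0.03},
    {"wx": 0, "wy": 0, "wz": 0, "x": 0, "y": 0, "z": -0.12, "fingers": 0.03},
  ],
)

```text
time: 4.72
eef_pos: [0.6343, -0.0097, 0.1534]
tcp_rot: [0.998, -0.064, 0.003, -0.0]
ft_force: [0.3, 0.3, -1.7]
grip_width: 0.395
grip_force: 60.0
```

```bash
python3 - <<'E'
from h import *
go((452,-389,150,1.6),(452,-389,60,1.6))
E
```

```text
t 4.72 tcp [634.3  -9.7 153.4] yaw -7.3 F [ 0.3  0.3 -1.7] w 33.7 gf 60.0 q [-0.05  0.26  1.79  0.    1.09  1.64]
(452, -389, 150, 1.6) xyz [-0.1328  0.3994  0.0025] w [ 0.  -0.3 -8.9] rows 10.1
(452, -389, 60, 1.6) xyz [ 0.   -0.    0.09] w [0. 0. 0.] rows 2.2
```

apply_moves(
  targets=[
    {"wx": 0, "wy": 0, "wz": 0, "x": -0.01, "y": 0.03, "z": 0, "fingers": 0.03},
    {"wx": 0, "wy": 0, "wz": 0, "x": -0.022, "y": 0.067, "z": 0, "fingers": 0.03},
    {"wx": 0, "wy": 0, "wz": -8.9, "x": -0.1328, "y": 0.3994, "z": 0.0025, "fingers": 0.03},
    {"wx": 0, "wy": 0, "wz": -8.9, "x": -0.1328, "y": 0.3994, "z": 0.0025, "fingers": 0.03},
    {"wx": 0, "wy": 0, "wz": -8.9, "x": -0.1328, "y": 0.3994, "z": 0.0025, "fingers": 0.03},
    {"wx": 0, "wy": 0, "wz": -8.9, "x": -0.1328, "y": 0.3994, "z": 0.0025, "fingers": 0.03},
    {"wx": 0, "wy": 0, "wz": -8.9, "x": -0.1328, "y": 0.3994, "z": 0.0025, "fingers": 0.03},
    {"wx": 0, "wy": 0, "wz": -8.9, "x": -0.1328, "y": 0.3994, "z": 0.0025, "fingers": 0.03},
  ],
)

```text
time: 5.38
eef_pos: [0.4919, -0.2973, 0.1462]
tcp_rot: [1.0, 0.014, -0.002, -0.001]
ft_force: [0.1, -1.1, -1.4]
grip_width: 0.401
grip_force: 60.1
```

apply_moves(
  targets=[
    {"wx": 0, "wy": 0, "wz": 0, "x": 0, "y": 0, "z": 0, "fingers": 0.03},
    {"wx": 0, "wy": 0, "wz": 0, "x": 0, "y": 0, "z": 0, "fingers": 0.03},
    {"wx": 0, "wy": 0, "wz": 0, "x": 0, "y": 0, "z": 0, "fingers": 0.03},
  ],
)

```text
time: 5.63
eef_pos: [0.4934, -0.2961, 0.1467]
tcp_rot: [1.0, 0.013, -0.001, -0.001]
ft_force: [1.3, 0.0, -0.9]
grip_width: 0.398
grip_force: 60.2
```

```bash
python3 - <<'E'
from h import *
go((452,-389,150,1.6),(452,-389,60,1.6))
E
```

```text
t 5.63 tcp [ 493.4 -296.1  146.7] yaw 1.5 F [ 1.3  0.  -0.9] w 34.0 gf 60.2 q [-0.58  0.16  1.92  0.    1.06  0.96]
(452, -389, 150, 1.6) xyz [-0.0438  0.0918 -0.0034] w [-0.1  0.1 -0.1] rows 2.4
(452, -389, 60, 1.6) xyz [ 0.   -0.    0.09] w [0. 0. 0.] rows 2.2
```

apply_moves(
  targets=[
    {"wx": 0, "wy": 0, "wz": -0.1, "x": -0.0438, "y": 0.0918, "z": 0, "fingers": 0.03},
    {"wx": 0, "wy": 0, "wz": -0.1, "x": -0.0438, "y": 0.0918, "z": 0, "fingers": 0.03},
    {"wx": 0, "wy": 0, "wz": -0.1, "x": -0.0438, "y": 0.0918, "z": 0, "fingers": 0.03},
    {"wx": 0, "wy": 0, "wz": -0.1, "x": -0.0438, "y": 0.0918, "z": 0.04, "fingers": 0.03},
    {"wx": 0, "wy": 0, "wz": -0.1, "x": -0.0438, "y": 0.0918, "z": 0.08, "fingers": 0.03},
    {"wx": 0, "wy": 0, "wz": -0.1, "x": -0.0438, "y": 0.0918, "z": 0.1, "fingers": 0.03},
    {"wx": 0, "wy": 0, "wz": -0.1, "x": -0.0438, "y": 0.0918, "z": 0.1, "fingers": 0.03},
    {"wx": 0, "wy": 0, "wz": -0.1, "x": -0.0438, "y": 0.0918, "z": 0.1, "fingers": 0.03},
  ],
)

```text
time: 6.3
eef_pos: [0.4529, -0.3871, 0.0464]
tcp_rot: [1.0, 0.016, -0.002, -0.002]
ft_force: [0.4, 0.2, -1.6]
grip_width: 0.397
grip_force: 60.3
```

```bash
python3 - <<'E'
from h import *
go((452,-389,22,1.6))
E
```

```text
t 6.3 tcp [ 452.9 -387.1   46.4] yaw 1.8 F [ 0.4  0.2 -1.6] w 33.9 gf 60.3 q [-0.75  0.32  1.94  0.    0.89  0.79]
(452, -389, 22, 1.6) xyz [-0.0009  0.002   0.0244] w [-0.2  0.2  0.2] rows 0.6
```

apply_moves(
  targets=[
    {"wx": -0.1, "wy": 0.1, "wz": 0, "x": -0.001, "y": 0.002, "z": 0.01, "fingers": 0.03},
    {"wx": -0.1, "wy": 0.1, "wz": 0, "x": -0.001, "y": 0.002, "z": 0.018, "fingers": 0.03},
    {"wx": -0.1, "wy": 0.1, "wz": 0, "x": -0.001, "y": 0.002, "z": 0.023, "fingers": 0.03},
    {"wx": -0.1, "wy": 0.1, "wz": 0, "x": -0.001, "y": 0.002, "z": 0.024, "fingers": 0.03},
    {"wx": -0.1, "wy": 0.1, "wz": 0, "x": -0.001, "y": 0.002, "z": 0.0245, "fingers": 0.03},
    {"wx": -0.1, "wy": 0.1, "wz": 0, "x": -0.001, "y": 0.002, "z": 0.0245, "fingers": 0.03},
  ],
)

```text
time: 6.8
eef_pos: [0.4527, -0.392, 0.0244]
tcp_rot: [1.0, 0.015, 0.001, 0.001]
ft_force: [0.8, -0.6, -1.5]
grip_width: 0.398
grip_force: 60.3
```

apply_moves(
  targets=[
    {"wx": 0, "wy": 0, "wz": 0, "x": 0, "y": 0, "z": 0.0005, "fingers": 0.03},
    {"wx": 0, "wy": 0, "wz": 0, "x": 0, "y": 0, "z": 0.0005, "fingers": 0.03},
  ],
)

```text
time: 6.97
eef_pos: [0.4527, -0.3921, 0.0239]
tcp_rot: [1.0, 0.015, 0.001, 0.001]
ft_force: [-0.2, -0.2, -0.4]
grip_width: 0.4
grip_force: 60.3
```

apply_moves(
  targets=[
    {"wx": 0, "wy": 0, "wz": 0, "x": 0, "y": -0.003, "z": 0, "fingers": 0.03},
    {"wx": 0, "wy": 0, "wz": 0, "x": 0, "y": -0.003, "z": 0.001, "fingers": 0.03},
    {"wx": 0, "wy": 0, "wz": 0, "x": 0, "y": -0.003, "z": 0.002, "fingers": 0.03},
    {"wx": 0, "wy": 0, "wz": 0, "x": 0, "y": -0.003, "z": 0.0025, "fingers": 0.03},
    {"wx": 0, "wy": 0, "wz": 0, "x": 0, "y": -0.003, "z": 0.0025, "fingers": 0.03},
  ],
)

```text
time: 7.38
eef_pos: [0.4522, -0.3886, 0.0208]
tcp_rot: [1.0, 0.015, 0.001, 0.001]
ft_force: [-1.2, -0.3, -1.2]
grip_width: 0.398
grip_force: 60.3
```

apply_moves(
  targets=[
    {"wx": 0, "wy": 0, "wz": 0, "x": 0, "y": 0, "z": 0, "fingers": 0.05},
    {"wx": 0, "wy": 0, "wz": 0, "x": 0, "y": 0, "z": 0, "fingers": 0.05},
    {"wx": 0, "wy": 0, "wz": 0, "x": 0, "y": 0, "z": 0, "fingers": 0.05},
    {"wx": 0, "wy": 0, "wz": 0, "x": 0, "y": 0, "z": 0, "fingers": 0.05},
    {"wx": 0, "wy": 0, "wz": 0, "x": 0, "y": 0, "z": 0, "fingers": 0.05},
  ],
)

```text
time: 7.8
eef_pos: [0.4525, -0.3889, 0.0212]
tcp_rot: [1.0, 0.015, 0.001, 0.001]
ft_force: [-0.6, 0.2, 0.1]
grip_width: 0.582
grip_force: 0.0
```

apply_moves(
  targets=[
    {"wx": 0, "wy": 0, "wz": 0, "x": 0, "y": 0, "z": -0.02, "fingers": 0.05},
    {"wx": 0, "wy": 0, "wz": 0, "x": 0, "y": 0, "z": -0.05, "fingers": 0.05},
    {"wx": 0, "wy": 0, "wz": 0, "x": 0, "y": 0, "z": -0.16, "fingers": 0.068},
    {"wx": 0, "wy": 0, "wz": 0, "x": 0, "y": 0, "z": -0.16, "fingers": 0.068},
    {"wx": 0, "wy": 0, "wz": 0, "x": 0, "y": 0, "z": -0.16, "fingers": 0.068},
    {"wx": 0, "wy": 0, "wz": 0, "x": 0, "y": 0, "z": -0.16, "fingers": 0.068},
    {"wx": 0, "wy": 0, "wz": 0, "x": 0, "y": 0, "z": -0.16, "fingers": 0.068},
    {"wx": 0, "wy": 0, "wz": 0, "x": 0, "y": 0, "z": -0.16, "fingers": 0.068},
  ],
)

```text
time: 8.47
eef_pos: [0.4517, -0.3881, 0.1805]
tcp_rot: [1.0, 0.015, 0.001, 0.001]
ft_force: [1.0, -0.8, -0.1]
grip_width: 0.794
grip_force: 0.0
```

```bash
python3 - <<'E'
from h import *
go((626,-8,180,-5.4))
c,p=cam("top")
print("plate",sides(pts(c,p,(300,115,345,180),white,.015),140,54))
E
```

```text
t 8.47 tcp [ 451.7 -388.1  180.5] yaw 1.7 F [ 1.  -0.8 -0.1] w 67.8 gf 0.0 q [-0.75  0.17  1.85 -0.    1.12  0.79]
(626, -8, 180, -5.4) xyz [ 1.856e-01 -3.747e-01  3.000e-04] w [ 0.1 -0.1  7.1] rows 10.0
plate [ 6.255e+02 -7.900e+00  1.407e+02  5.450e+01 -5.500e+00 -2.000e-01
 -1.800e+00 -1.500e+00]
```

apply_moves(
  targets=[
    {"wx": 0, "wy": 0, "wz": 0, "x": 0.015, "y": -0.031, "z": 0, "fingers": 0.068},
    {"wx": 0, "wy": 0, "wz": 0, "x": 0.132, "y": -0.266, "z": 0, "fingers": 0.068},
    {"wx": 0, "wy": 0, "wz": 0, "x": 0.132, "y": -0.266, "z": 0, "fingers": 0.068},
    {"wx": 0, "wy": 0, "wz": 0, "x": 0.132, "y": -0.266, "z": 0, "fingers": 0.068},
    {"wx": 0, "wy": 0, "wz": 0, "x": 0.132, "y": -0.266, "z": 0, "fingers": 0.068},
    {"wx": 0, "wy": 0, "wz": 0, "x": 0.132, "y": -0.266, "z": 0, "fingers": 0.068},
    {"wx": 0, "wy": 0, "wz": 0, "x": 0.132, "y": -0.266, "z": 0, "fingers": 0.068},
    {"wx": 0, "wy": 0, "wz": 0, "x": 0.132, "y": -0.266, "z": 0, "fingers": 0.068},
  ],
)

```text
time: 9.18
eef_pos: [0.5763, -0.1134, 0.1782]
tcp_rot: [1.0, 0.017, -0.001, -0.001]
ft_force: [-0.8, 0.4, -0.2]
grip_width: 0.797
grip_force: 0.0
```

apply_moves(
  targets=[
    {"wx": 0, "wy": 0, "wz": 7.1, "x": 0.0536, "y": -0.1087, "z": 0, "fingers": 0.068},
    {"wx": 0, "wy": 0, "wz": 7.1, "x": 0.0536, "y": -0.1087, "z": 0, "fingers": 0.068},
    {"wx": 0, "wy": 0, "wz": 7.1, "x": 0.0536, "y": -0.1087, "z": 0, "fingers": 0.068},
    {"wx": 0, "wy": 0, "wz": 7.1, "x": 0.0536, "y": -0.1087, "z": 0.1, "fingers": 0.068},
    {"wx": 0, "wy": 0, "wz": 7.1, "x": 0.0536, "y": -0.1087, "z": 0.1, "fingers": 0.068},
    {"wx": 0, "wy": 0, "wz": 7.1, "x": 0.0536, "y": -0.1087, "z": 0.12, "fingers": 0.068},
    {"wx": 0, "wy": 0, "wz": 7.1, "x": 0.0536, "y": -0.1087, "z": 0.12, "fingers": 0.068},
    {"wx": 0, "wy": 0, "wz": 7.1, "x": 0.0536, "y": -0.1087, "z": 0.12, "fingers": 0.068},
  ],
)

```text
time: 9.85
eef_pos: [0.6225, -0.0086, 0.0562]
tcp_rot: [0.999, -0.047, -0.004, 0.001]
ft_force: [-0.8, 0.0, 0.7]
grip_width: 0.793
grip_force: 0.0
```

apply_moves(
  targets=[
    {"wx": 0, "wy": 0, "wz": 0, "x": 0, "y": 0, "z": 0, "fingers": 0.068},
    {"wx": 0, "wy": 0, "wz": 0, "x": 0, "y": 0, "z": 0, "fingers": 0.068},
    {"wx": 0, "wy": 0, "wz": 0, "x": 0, "y": 0, "z": 0, "fingers": 0.068},
  ],
)

```text
time: 10.1
eef_pos: [0.629, -0.0091, 0.064]
tcp_rot: [0.999, -0.047, 0.004, 0.001]
ft_force: [-0.0, 0.0, 0.1]
grip_width: 0.795
grip_force: 0.0
```

```bash
python3 - <<'E'
from h import *
go((626,-8,22,-5.4))
E
```

```text
t 10.1 tcp [629.   -9.1  64. ] yaw -5.4 F [-0.   0.   0.1] w 67.9 gf 0.0 q [-0.05  0.34  1.87 -0.    0.92  1.61]
(626, -8, 22, -5.4) xyz [-0.0035 -0.0009  0.0419] w [ 0.1 -0.4 -0. ] rows 1.0
```

apply_moves(
  targets=[
    {"wx": 0, "wy": 0, "wz": 0, "x": -0.001, "y": -0.001, "z": 0.025, "fingers": 0.064},
    {"wx": 0, "wy": 0, "wz": 0, "x": -0.001, "y": -0.001, "z": 0.035, "fingers": 0.064},
    {"wx": 0, "wy": 0, "wz": 0, "x": -0.001, "y": -0.001, "z": 0.04, "fingers": 0.064},
    {"wx": 0, "wy": 0, "wz": 0, "x": -0.001, "y": -0.001, "z": 0.042, "fingers": 0.064},
    {"wx": 0, "wy": 0, "wz": 0, "x": -0.001, "y": -0.001, "z": 0.042, "fingers": 0.064},
    {"wx": 0, "wy": 0, "wz": 0, "x": -0.001, "y": -0.001, "z": 0.042, "fingers": 0.064},
  ],
)

```text
time: 10.6
eef_pos: [0.6263, -0.0077, 0.0194]
tcp_rot: [0.999, -0.047, 0.001, 0.001]
ft_force: [-0.1, 0.4, -0.5]
grip_width: 0.748
grip_force: 0.0
```

```bash
python3 - <<'E'
from h import *
go((626,-8,20,-5.4))
E
```

```text
t 10.6 tcp [626.3  -7.7  19.4] yaw -5.4 F [-0.1  0.4 -0.5] w 63.9 gf 0.0 q [-0.05  0.4   1.89 -0.    0.85  1.62]
(626, -8, 20, -5.4) xyz [-0.0003  0.0004 -0.0006] w [ 0.1 -0.2  0. ] rows 0.0
```

apply_moves(
  targets=[
    {"wx": 0, "wy": 0, "wz": 0, "x": 0, "y": 0, "z": 0, "fingers": 0.045},
    {"wx": 0, "wy": 0, "wz": 0, "x": 0, "y": 0, "z": 0, "fingers": 0.045},
    {"wx": 0, "wy": 0, "wz": 0, "x": 0, "y": 0, "z": 0, "fingers": 0.045},
    {"wx": 0, "wy": 0, "wz": 0, "x": 0, "y": 0, "z": 0, "fingers": 0.045},
    {"wx": 0, "wy": 0, "wz": 0, "x": 0, "y": 0, "z": 0, "fingers": 0.045},
    {"wx": 0, "wy": 0, "wz": 0, "x": 0, "y": 0, "z": 0, "fingers": 0.045},
  ],
  grip_force=70,
)

```text
time: 11.1
eef_pos: [0.6271, -0.0076, 0.0203]
tcp_rot: [0.999, -0.047, 0.002, 0.001]
ft_force: [-1.4, 0.2, 6.3]
grip_width: 0.608
grip_force: 73.7
```

apply_moves(
  targets=[
    {"wx": 0, "wy": 0, "wz": 0, "x": 0, "y": 0, "z": -0.01, "fingers": 0.045},
    {"wx": 0, "wy": 0, "wz": 0, "x": 0, "y": 0, "z": -0.03, "fingers": 0.045},
    {"wx": 0, "wy": 0, "wz": 0, "x": 0, "y": 0, "z": -0.06, "fingers": 0.045},
    {"wx": 0, "wy": 0, "wz": 0, "x": 0, "y": 0, "z": -0.2, "fingers": 0.045},
    {"wx": 0, "wy": 0, "wz": 0, "x": 0, "y": 0, "z": -0.2, "fingers": 0.045},
    {"wx": 0, "wy": 0, "wz": 0, "x": 0, "y": 0, "z": -0.2, "fingers": 0.045},
    {"wx": 0, "wy": 0, "wz": 0, "x": 0, "y": 0, "z": -0.2, "fingers": 0.045},
    {"wx": 0, "wy": 0, "wz": 0, "x": 0, "y": 0, "z": -0.2, "fingers": 0.045},
  ],
)

```text
time: 11.77
eef_pos: [0.6289, -0.0074, 0.2261]
tcp_rot: [0.999, -0.047, 0.007, 0.001]
ft_force: [0.9, 0.1, -1.0]
grip_width: 0.606
grip_force: 73.3
```

```bash
python3 - <<'E'
from h import *
go((466,388,219,1.8))
E
```

```text
t 11.77 tcp [628.9  -7.4 226.1] yaw -5.4 F [ 0.9  0.1 -1. ] w 51.8 gf 73.3 q [-0.05  0.18  1.74 -0.    1.2   1.61]
(466, 388, 219, 1.8) xyz [-0.1993 -0.3784  0.004 ] w [ 0.1 -0.8 -7.2] rows 10.3
```

apply_moves(
  targets=[
    {"wx": 0, "wy": 0, "wz": 0, "x": -0.008, "y": -0.016, "z": 0, "fingers": 0.045},
    {"wx": 0, "wy": 0, "wz": 0, "x": -0.022, "y": -0.042, "z": 0, "fingers": 0.045},
    {"wx": 0, "wy": 0, "wz": -7.2, "x": -0.12, "y": -0.228, "z": 0, "fingers": 0.045},
    {"wx": 0, "wy": 0, "wz": -7.2, "x": -0.12, "y": -0.228, "z": 0, "fingers": 0.045},
    {"wx": 0, "wy": 0, "wz": -7.2, "x": -0.12, "y": -0.228, "z": 0, "fingers": 0.045},
    {"wx": 0, "wy": 0, "wz": -7.2, "x": -0.12, "y": -0.228, "z": 0, "fingers": 0.045},
    {"wx": 0, "wy": 0, "wz": -7.2, "x": -0.12, "y": -0.228, "z": 0, "fingers": 0.045},
    {"wx": 0, "wy": 0, "wz": -7.2, "x": -0.12, "y": -0.228, "z": 0, "fingers": 0.045},
  ],
)

```text
time: 12.43
eef_pos: [0.5229, 0.2364, 0.2159]
tcp_rot: [1.0, 0.018, -0.002, -0.0]
ft_force: [-0.0, -1.2, -1.8]
grip_width: 0.608
grip_force: 73.4
```

apply_moves(
  targets=[
    {"wx": 0, "wy": 0, "wz": 0, "x": -0.06, "y": -0.16, "z": 0, "fingers": 0.045},
    {"wx": 0, "wy": 0, "wz": 0, "x": -0.06, "y": -0.16, "z": 0, "fingers": 0.045},
    {"wx": 0, "wy": 0, "wz": 0, "x": -0.06, "y": -0.16, "z": 0, "fingers": 0.045},
    {"wx": 0, "wy": 0, "wz": 0, "x": -0.06, "y": -0.16, "z": 0, "fingers": 0.045},
    {"wx": 0, "wy": 0, "wz": 0, "x": -0.06, "y": -0.16, "z": 0, "fingers": 0.045},
    {"wx": 0, "wy": 0, "wz": 0, "x": -0.06, "y": -0.16, "z": 0, "fingers": 0.045},
    {"wx": 0, "wy": 0, "wz": 0, "x": -0.06, "y": -0.16, "z": 0, "fingers": 0.045},
    {"wx": 0, "wy": 0, "wz": 0, "x": -0.06, "y": -0.16, "z": 0, "fingers": 0.045},
  ],
)

```text
time: 13.1
eef_pos: [0.4623, 0.3874, 0.2165]
tcp_rot: [1.0, 0.015, 0.0, 0.002]
ft_force: [-0.4, -0.1, -0.3]
grip_width: 0.607
grip_force: 73.6
```

```bash
python3 - <<'E'
from h import *
go((466,388,219,1.8))
E
```

```text
t 13.1 tcp [462.3 387.4 216.5] yaw 1.8 F [-0.4 -0.1 -0.3] w 51.8 gf 73.6 q [ 0.66  0.15  1.8  -0.    1.19  2.2 ]
(466, 388, 219, 1.8) xyz [ 0.0037 -0.0005 -0.0025] w [ 0.2 -0.  -0. ] rows 0.1
```

apply_moves(
  targets=[
    {"wx": 0, "wy": 0, "wz": 0, "x": 0.0037, "y": -0.0005, "z": 0.15, "fingers": 0.045},
    {"wx": 0, "wy": 0, "wz": 0, "x": 0.0037, "y": -0.0005, "z": 0.15, "fingers": 0.045},
    {"wx": 0, "wy": 0, "wz": 0, "x": 0.0037, "y": -0.0005, "z": 0.15, "fingers": 0.045},
    {"wx": 0, "wy": 0, "wz": 0, "x": 0.0037, "y": -0.0005, "z": 0.15, "fingers": 0.045},
    {"wx": 0, "wy": 0, "wz": 0, "x": 0.0037, "y": -0.0005, "z": 0.165, "fingers": 0.045},
    {"wx": 0, "wy": 0, "wz": 0, "x": 0.0037, "y": -0.0005, "z": 0.165, "fingers": 0.045},
    {"wx": 0, "wy": 0, "wz": 0, "x": 0.0037, "y": -0.0005, "z": 0.165, "fingers": 0.045},
    {"wx": 0, "wy": 0, "wz": 0, "x": 0.0037, "y": -0.0005, "z": 0.165, "fingers": 0.045},
  ],
)

```text
time: 13.77
eef_pos: [0.4679, 0.3891, 0.0542]
tcp_rot: [1.0, 0.015, 0.002, 0.0]
ft_force: [0.1, 0.1, 0.3]
grip_width: 0.61
grip_force: 73.6
```

```bash
python3 - <<'E'
from h import *
go((466,388,25,1.8))
E
```

```text
t 13.77 tcp [467.9 389.1  54.2] yaw 1.7 F [0.1 0.1 0.3] w 52.1 gf 73.6 q [ 0.65  0.33  1.91 -0.    0.9   2.2 ]
(466, 388, 25, 1.8) xyz [-0.002   0.001   0.0292] w [ 0.  -0.2 -0.1] rows 0.7
```

apply_moves(
  targets=[
    {"wx": 0, "wy": 0, "wz": 0, "x": -0.001, "y": 0.0005, "z": 0.015, "fingers": 0.045},
    {"wx": 0, "wy": 0, "wz": 0, "x": -0.001, "y": 0.0005, "z": 0.022, "fingers": 0.045},
    {"wx": 0, "wy": 0, "wz": 0, "x": -0.001, "y": 0.0005, "z": 0.025, "fingers": 0.045},
    {"wx": 0, "wy": 0, "wz": 0, "x": -0.001, "y": 0.0005, "z": 0.026, "fingers": 0.045},
    {"wx": 0, "wy": 0, "wz": 0, "x": -0.001, "y": 0.0005, "z": 0.0265, "fingers": 0.045},
    {"wx": 0, "wy": 0, "wz": 0, "x": -0.001, "y": 0.0005, "z": 0.0265, "fingers": 0.045},
  ],
)

```text
time: 14.27
eef_pos: [0.4658, 0.3891, 0.0269]
tcp_rot: [1.0, 0.016, 0.001, 0.001]
ft_force: [-0.4, -0.5, -1.0]
grip_width: 0.606
grip_force: 73.6
```

apply_moves(
  targets=[
    {"wx": 0, "wy": 0, "wz": 0, "x": 0, "y": 0, "z": 0.001, "fingers": 0.045},
    {"wx": 0, "wy": 0, "wz": 0, "x": 0, "y": 0, "z": 0.001, "fingers": 0.045},
  ],
)

```text
time: 14.43
eef_pos: [0.4656, 0.389, 0.0256]
tcp_rot: [1.0, 0.016, 0.001, 0.001]
ft_force: [-0.6, 0.3, -1.3]
grip_width: 0.607
grip_force: 73.6
```

apply_moves(
  targets=[
    {"wx": 0, "wy": 0, "wz": 0, "x": 0, "y": 0.001, "z": 0.001, "fingers": 0.045},
    {"wx": 0, "wy": 0, "wz": 0, "x": 0, "y": 0.001, "z": 0.001, "fingers": 0.045},
    {"wx": 0, "wy": 0, "wz": 0, "x": 0, "y": 0.001, "z": 0.001, "fingers": 0.068},
    {"wx": 0, "wy": 0, "wz": 0, "x": 0, "y": 0.001, "z": 0.001, "fingers": 0.068},
    {"wx": 0, "wy": 0, "wz": 0, "x": 0, "y": 0.001, "z": 0.001, "fingers": 0.068},
    {"wx": 0, "wy": 0, "wz": 0, "x": 0, "y": 0.001, "z": 0.001, "fingers": 0.068},
    {"wx": 0, "wy": 0, "wz": 0, "x": 0, "y": 0.001, "z": 0.001, "fingers": 0.068},
  ],
)

```text
time: 15.02
eef_pos: [0.4655, 0.3879, 0.0243]
tcp_rot: [1.0, 0.016, 0.001, 0.001]
ft_force: [0.0, -0.0, 1.5]
grip_width: 0.793
grip_force: 0.0
```

apply_moves(
  targets=[
    {"wx": 0, "wy": 0, "wz": 0, "x": 0, "y": 0, "z": -0.02, "fingers": 0.068},
    {"wx": 0, "wy": 0, "wz": 0, "x": 0, "y": 0, "z": -0.05, "fingers": 0.068},
    {"wx": 0, "wy": 0, "wz": 0, "x": 0, "y": 0, "z": -0.19, "fingers": 0.056},
    {"wx": 0, "wy": 0, "wz": 0, "x": 0, "y": 0, "z": -0.19, "fingers": 0.056},
    {"wx": 0, "wy": 0, "wz": 0, "x": 0, "y": 0, "z": -0.19, "fingers": 0.056},
    {"wx": 0, "wy": 0, "wz": 0, "x": 0, "y": 0, "z": -0.19, "fingers": 0.056},
    {"wx": 0, "wy": 0, "wz": 0, "x": 0, "y": 0, "z": -0.19, "fingers": 0.056},
    {"wx": 0, "wy": 0, "wz": 0, "x": 0, "y": 0, "z": -0.19, "fingers": 0.056},
  ],
)

```text
time: 15.68
eef_pos: [0.4658, 0.3887, 0.2161]
tcp_rot: [1.0, 0.016, 0.002, -0.0]
ft_force: [-0.2, 0.3, 0.1]
grip_width: 0.657
grip_force: 0.0
```

```bash
python3 - <<'E'
from h import *
go((567,203,216,12),(567,203,83,12))
E
```

```text
t 15.68 tcp [465.8 388.7 216.1] yaw 1.8 F [-0.2  0.3  0.1] w 56.1 gf 0.0 q [ 0.66  0.16  1.79 -0.    1.19  2.2 ]
(567, 203, 216, 12) xyz [0.0953 0.1888 0.0004] w [  0.   -0.3 -10.2] rows 5.1
(567, 203, 83, 12) xyz [ 0.    -0.     0.133] w [0. 0. 0.] rows 3.2
```

apply_moves(
  targets=[
    {"wx": 0, "wy": 0, "wz": -10.2, "x": 0.0953, "y": 0.1888, "z": 0, "fingers": 0.056},
    {"wx": 0, "wy": 0, "wz": -10.2, "x": 0.0953, "y": 0.1888, "z": 0, "fingers": 0.056},
    {"wx": 0, "wy": 0, "wz": -10.2, "x": 0.0953, "y": 0.1888, "z": 0, "fingers": 0.056},
    {"wx": 0, "wy": 0, "wz": -10.2, "x": 0.0953, "y": 0.1888, "z": 0, "fingers": 0.056},
    {"wx": 0, "wy": 0, "wz": -10.2, "x": 0.0953, "y": 0.1888, "z": 0, "fingers": 0.056},
    {"wx": 0, "wy": 0, "wz": -10.2, "x": 0.0953, "y": 0.1888, "z": 0, "fingers": 0.056},
    {"wx": 0, "wy": 0, "wz": -10.2, "x": 0.0953, "y": 0.1888, "z": 0, "fingers": 0.056},
    {"wx": 0, "wy": 0, "wz": -10.2, "x": 0.0953, "y": 0.1888, "z": 0, "fingers": 0.056},
  ],
)

```text
time: 16.35
eef_pos: [0.5651, 0.2019, 0.2124]
tcp_rot: [0.995, 0.104, -0.001, 0.001]
ft_force: [-1.0, 0.5, -0.2]
grip_width: 0.656
grip_force: 0.0
```

```bash
python3 - <<'E'
from h import *
c,p=cam("top"); s=lambda b:cv2.resize(p[b[1]:b[3],b[0]:b[2]],None,fx=5,fy=5,interpolation=cv2.INTER_CUBIC)
print("plate",sides(pts(c,p,(165,165,215,240),white,.019),140,54))
d,r=cam("side")
a=s((160,165,220,240)); b=s((430,165,490,240)); save(np.hstack([a,b]),"t2.png")
go((567,203,83,12))
E
```

```text
Traceback (most recent call last):
  File "h.py", line 46, in sides
    k=(abs(e[:,0])<.38*L)&(s*e[:,1]>W*.3); f['l',s]=np.polyfit(e[k,0],e[k,1],1)
                                                    ~~~~~~~~~~^^^^^^^^^^^^^^^^^
TypeError: expected non-empty vector for x
```

```bash
python3 - <<'E'
from h import *
c,p=cam("top"); s=lambda b:cv2.resize(p[b[1]:b[3],b[0]:b[2]],None,fx=5,fy=5,interpolation=cv2.INTER_CUBIC)
a=s((160,165,220,240)); b=s((430,165,490,240)); save(np.hstack([a,b]),"t2.png")
go((567,203,83,12))
for v in (140,170,180,190,200): print(v,rects(c,p,(165,165,215,240),lambda h:(h[...,2]>v)&(h[...,1]<60),.019))
E
```

```text
t 16.45 tcp [565.  203.4 213.3] yaw 12.1 F [-0.1 -0.5 -0.1] w 55.9 gf 0.0 q [ 0.3   0.15  1.81 -0.    1.19  1.67]
(567, 203, 83, 12) xyz [0.002  0.0006 0.1303] w [0.1 0.1 0.1] rows 3.1
140 [[414.6, 401.7, 42.4, 25.4, 1.5], [416.1, 426.7, 78.4, 7.4, 0.7], [520.9, 345.8, 74.7, 19.2, -71.3]]
170 [[414.0, 401.3, 39.1, 23.1, 1.5], [530.1, 322.4, 19.6, 13.0, -89.0]]
180 [[413.9, 401.3, 37.7, 21.7, 1.5]]
190 [[413.5, 401.3, 35.6, 20.2, 1.5]]
200 [[412.8, 401.3, 33.8, 18.7, 1.5]]
```

View pics/t2.png

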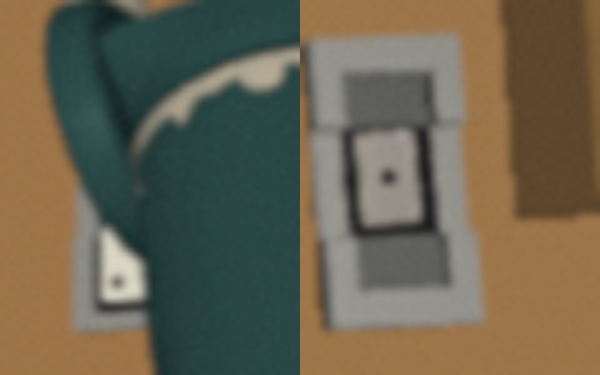

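apply_moves(
  targets=[
    {"wx": 0, "wy": 0, "wz": 0, "x": 0.002, "y": 0.0006, "z": 0.05, "fingers": 0.056},
    {"wx": 0, "wy": 0, "wz": 0, "x": 0.002, "y": 0.0006, "z": 0.05, "fingers": 0.056},
    {"wx": 0, "wy": 0, "wz": 0, "x": 0.002, "y": 0.0006, "z": 0.08, "fingers": 0.056},
    {"wx": 0, "wy": 0, "wz": 0, "x": 0.002, "y": 0.0006, "z": 0.105, "fingers": 0.056},
    {"wx": 0, "wy": 0, "wz": 0, "x": 0.002, "y": 0.0006, "z": 0.12, "fingers": 0.056},
    {"wx": 0, "wy": 0, "wz": 0, "x": 0.002, "y": 0.0006, "z": 0.132, "fingers": 0.056},
    {"wx": 0, "wy": 0, "wz": 0, "x": 0.002, "y": 0.0006, "z": 0.132, "fingers": 0.056},
    {"wx": 0, "wy": 0, "wz": 0, "x": 0.002, "y": 0.0006, "z": 0.132, "fingers": 0.056},
  ],
)

```text
time: 17.12
eef_pos: [0.5679, 0.2028, 0.0825]
tcp_rot: [0.994, 0.105, 0.0, 0.001]
ft_force: [0.2, 0.7, 0.1]
grip_width: 0.658
grip_force: 0.0
```

```bash
python3 - <<'E'
from h import *
go((567,203,80,12))
c,p=cam("side")
a=cv2.resize(p[215:285,205:305],None,fx=4,fy=4,interpolation=cv2.INTER_CUBIC)
b=cv2.resize(p[295:365,230:330],None,fx=4,fy=4,interpolation=cv2.INTER_CUBIC)
save(np.hstack([a,b]),"s2.png")
for v in (185,200): print(rects(c,p,(232,300,330,365),lambda h:(h[...,2]>v)&(h[...,1]<60),.019))
E
```

```text
t 17.12 tcp [567.9 202.8  82.5] yaw 12.1 F [0.2 0.7 0.1] w 56.2 gf 0.0 q [ 0.3   0.28  1.91 -0.    0.95  1.66]
(567, 203, 80, 12) xyz [-0.0008 -0.0004  0.0025] w [ 0.1 -0.   0.1] rows 0.1
[[462.8, 387.5, 140.1, 61.4, 1.8]]
[[462.7, 389.2, 139.6, 56.3, 1.9]]
```

View pics/s2.png

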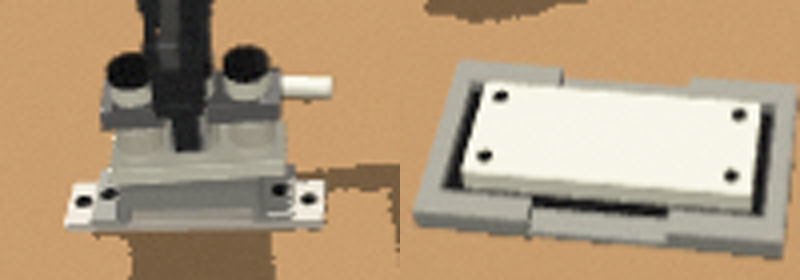

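apply_moves(
  targets=[
    {"wx": 0, "wy": 0, "wz": 0, "x": -0.0005, "y": 0, "z": 0.002, "fingers": 0.056},
    {"wx": 0, "wy": 0, "wz": 0, "x": -0.0005, "y": 0, "z": 0.002, "fingers": 0.025},
    {"wx": 0, "wy": 0, "wz": 0, "x": -0.0005, "y": 0, "z": 0.002, "fingers": 0.025},
    {"wx": 0, "wy": 0, "wz": 0, "x": -0.0005, "y": 0, "z": 0.002, "fingers": 0.025},
    {"wx": 0, "wy": 0, "wz": 0, "x": -0.0005, "y": 0, "z": 0.002, "fingers": 0.025},
    {"wx": 0, "wy": 0, "wz": 0, "x": -0.0005, "y": 0, "z": 0.002, "fingers": 0.025},
    {"wx": 0, "wy": 0, "wz": 0, "x": -0.0005, "y": 0, "z": 0.002, "fingers": 0.025},
    {"wx": 0, "wy": 0, "wz": 0, "x": -0.0005, "y": 0, "z": 0.002, "fingers": 0.025},
  ],
  grip_force=60,
)

```text
time: 17.83
eef_pos: [0.569, 0.2023, 0.0821]
tcp_rot: [0.995, 0.105, 0.002, 0.001]
ft_force: [-1.1, 0.6, 6.0]
grip_width: 0.362
grip_force: 59.9
```

apply_moves(
  targets=[
    {"wx": 0, "wy": 0, "wz": 0, "x": 0, "y": 0, "z": -0.008, "fingers": 0.025},
    {"wx": 0, "wy": 0, "wz": 0, "x": 0, "y": 0, "z": -0.025, "fingers": 0.025},
    {"wx": 0, "wy": 0, "wz": 0, "x": 0, "y": 0, "z": -0.05, "fingers": 0.025},
    {"wx": 0, "wy": 0, "wz": 0, "x": 0, "y": 0, "z": -0.08, "fingers": 0.025},
    {"wx": 0, "wy": 0, "wz": 0, "x": 0, "y": 0, "z": -0.1, "fingers": 0.025},
    {"wx": 0, "wy": 0, "wz": 0, "x": 0, "y": 0, "z": -0.1, "fingers": 0.025},
    {"wx": 0, "wy": 0, "wz": 0, "x": 0, "y": 0, "z": -0.1, "fingers": 0.025},
  ],
)

```text
time: 18.42
eef_pos: [0.5687, 0.2021, 0.182]
tcp_rot: [0.995, 0.105, 0.002, 0.001]
ft_force: [-0.1, 0.1, -2.4]
grip_width: 0.363
grip_force: 59.7
```

```bash
python3 - <<'E'
from h import *
go((465,388,180,1.8),(465,388,80,1.8))
E
```

```text
t 18.42 tcp [568.7 202.1 182. ] yaw 12.0 F [-0.1  0.1 -2.4] w 31.0 gf 59.7 q [ 0.3   0.18  1.83 -0.    1.13  1.66]
(465, 388, 180, 1.8) xyz [-0.0628 -0.2034  0.0014] w [ 0.1 -0.2 10.2] rows 5.1
(465, 388, 80, 1.8) xyz [ 0.  -0.   0.1] w [0. 0. 0.] rows 2.4
```

apply_moves(
  targets=[
    {"wx": 0, "wy": 0, "wz": 0, "x": -0.004, "y": -0.013, "z": 0, "fingers": 0.025},
    {"wx": 0, "wy": 0, "wz": 5, "x": -0.013, "y": -0.04, "z": 0, "fingers": 0.025},
    {"wx": 0, "wy": 0, "wz": 10.2, "x": -0.022, "y": -0.073, "z": 0, "fingers": 0.025},
    {"wx": 0, "wy": 0, "wz": 10.2, "x": -0.033, "y": -0.107, "z": 0, "fingers": 0.025},
    {"wx": 0, "wy": 0, "wz": 10.2, "x": -0.043, "y": -0.14, "z": 0, "fingers": 0.025},
    {"wx": 0, "wy": 0, "wz": 10.2, "x": -0.053, "y": -0.173, "z": 0, "fingers": 0.025},
    {"wx": 0, "wy": 0, "wz": 10.2, "x": -0.059, "y": -0.193, "z": 0, "fingers": 0.025},
    {"wx": 0, "wy": 0, "wz": 10.2, "x": -0.0615, "y": -0.2034, "z": 0, "fingers": 0.025},
  ],
)

```text
time: 19.08
eef_pos: [0.4618, 0.3899, 0.1773]
tcp_rot: [1.0, 0.017, -0.001, 0.002]
ft_force: [0.0, 1.0, -2.0]
grip_width: 0.365
grip_force: 59.8
```

apply_moves(
  targets=[
    {"wx": 0, "wy": 0, "wz": 0, "x": 0, "y": 0, "z": 0.01, "fingers": 0.025},
    {"wx": 0, "wy": 0, "wz": 0, "x": 0, "y": 0, "z": 0.035, "fingers": 0.025},
    {"wx": 0, "wy": 0, "wz": 0, "x": 0, "y": 0, "z": 0.06, "fingers": 0.025},
    {"wx": 0, "wy": 0, "wz": 0, "x": 0, "y": 0, "z": 0.08, "fingers": 0.025},
    {"wx": 0, "wy": 0, "wz": 0, "x": 0, "y": 0, "z": 0.09, "fingers": 0.025},
    {"wx": 0, "wy": 0, "wz": 0, "x": 0, "y": 0, "z": 0.09, "fingers": 0.025},
    {"wx": 0, "wy": 0, "wz": 0, "x": 0, "y": 0, "z": 0.09, "fingers": 0.025},
    {"wx": 0, "wy": 0, "wz": 0, "x": 0, "y": 0, "z": 0.09, "fingers": 0.025},
  ],
)

```text
time: 19.75
eef_pos: [0.4667, 0.3881, 0.0912]
tcp_rot: [1.0, 0.015, 0.002, 0.0]
ft_force: [-0.2, -0.2, -0.7]
grip_width: 0.362
grip_force: 59.7
```

```bash
python3 - <<'E'
from h import *
go((466.5,388,68,1.8))
E
```

```text
t 19.75 tcp [466.7 388.1  91.2] yaw 1.8 F [-0.2 -0.2 -0.7] w 30.9 gf 59.7 q [ 0.65  0.28  1.9  -0.    0.97  2.2 ]
(466.5, 388, 68, 1.8) xyz [-0.0003  0.0001  0.0232] w [ 0.1 -0.2 -0. ] rows 0.6
```

apply_moves(
  targets=[
    {"wx": 0, "wy": -0.2, "wz": 0, "x": 0, "y": 0, "z": 0.01, "fingers": 0.025},
    {"wx": 0, "wy": -0.2, "wz": 0, "x": 0, "y": 0, "z": 0.018, "fingers": 0.025},
    {"wx": 0, "wy": -0.2, "wz": 0, "x": 0, "y": 0, "z": 0.022, "fingers": 0.025},
    {"wx": 0, "wy": -0.2, "wz": 0, "x": 0, "y": 0, "z": 0.023, "fingers": 0.025},
    {"wx": 0, "wy": -0.2, "wz": 0, "x": 0, "y": 0, "z": 0.023, "fingers": 0.025},
    {"wx": 0, "wy": -0.2, "wz": 0, "x": 0, "y": 0, "z": 0.023, "fingers": 0.025},
  ],
)

```text
time: 20.25
eef_pos: [0.4656, 0.388, 0.0674]
tcp_rot: [1.0, 0.016, -0.001, 0.001]
ft_force: [-0.8, -0.9, 1.4]
grip_width: 0.364
grip_force: 60.1
```

apply_moves(
  targets=[
    {"wx": 0, "wy": 0, "wz": 0, "x": 0, "y": 0, "z": 0.0005, "fingers": 0.025},
    {"wx": 0, "wy": 0, "wz": 0, "x": 0, "y": 0, "z": 0.0005, "fingers": 0.025},
  ],
)

```text
time: 20.42
eef_pos: [0.4655, 0.3881, 0.0673]
tcp_rot: [1.0, 0.016, -0.001, 0.001]
ft_force: [-2.3, -1.9, 3.4]
grip_width: 0.359
grip_force: 60.5
```

Seated (contact at the expected height). Release and rise.

apply_moves(
  targets=[
    {"wx": 0, "wy": 0, "wz": 0, "x": 0, "y": 0, "z": 0, "fingers": 0.05},
    {"wx": 0, "wy": 0, "wz": 0, "x": 0, "y": 0, "z": 0, "fingers": 0.05},
    {"wx": 0, "wy": 0, "wz": 0, "x": 0, "y": 0, "z": 0, "fingers": 0.05},
    {"wx": 0, "wy": 0, "wz": 0, "x": 0, "y": 0, "z": 0, "fingers": 0.05},
    {"wx": 0, "wy": 0, "wz": 0, "x": 0, "y": 0, "z": 0, "fingers": 0.05},
  ],
)

```text
time: 20.83
eef_pos: [0.4657, 0.3881, 0.0666]
tcp_rot: [1.0, 0.016, -0.001, 0.001]
ft_force: [-0.1, 0.0, -0.1]
grip_width: 0.586
grip_force: 0.0
```

apply_moves(
  targets=[
    {"wx": 0, "wy": 0, "wz": 0, "x": 0, "y": 0, "z": -0.02, "fingers": 0.05},
    {"wx": 0, "wy": 0, "wz": 0, "x": 0, "y": 0, "z": -0.05, "fingers": 0.05},
    {"wx": 0, "wy": 0, "wz": 0, "x": 0, "y": 0, "z": -0.15, "fingers": 0.06},
    {"wx": 0, "wy": 0, "wz": 0, "x": 0, "y": 0, "z": -0.15, "fingers": 0.06},
    {"wx": 0, "wy": 0, "wz": 0, "x": 0, "y": 0, "z": -0.15, "fingers": 0.06},
    {"wx": 0, "wy": 0, "wz": 0, "x": 0, "y": 0, "z": -0.15, "fingers": 0.06},
    {"wx": 0, "wy": 0, "wz": 0, "x": 0, "y": 0, "z": -0.15, "fingers": 0.06},
  ],
)

```text
time: 21.42
eef_pos: [0.4667, 0.3889, 0.2186]
tcp_rot: [1.0, 0.016, 0.001, -0.0]
ft_force: [0.1, 0.5, -0.1]
grip_width: 0.699
grip_force: 0.0
```

```bash
python3 - <<'E'
from h import *
go((562,203,217,12))
c,p=cam("top")
save(cv2.resize(p[135:200,225:280],None,fx=8,fy=8,interpolation=cv2.INTER_CUBIC),"t3.png")
print(rects(c,p,(225,135,275,200),notwood,.02))
d,r=cam("side"); save(cv2.resize(r[200:370,180:380],None,fx=4,fy=3.5,interpolation=cv2.INTER_CUBIC)[:,:800],"s3.png")
E
```

```text
t 21.42 tcp [466.7 388.9 218.6] yaw 1.8 F [ 0.1  0.5 -0.1] w 59.7 gf 0.0 q [ 0.65  0.16  1.79 -0.    1.2   2.19]
(562, 203, 217, 12) xyz [0.0893 0.1889 0.0016] w [ -0.   -0.1 -10.2] rows 5.0
[[568.7, 207.5, 151.9, 49.0, 9.1]]
```

View pics/t3.png

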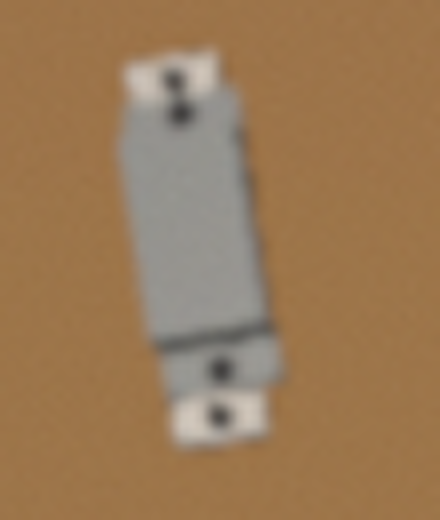

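View pics/s3.png

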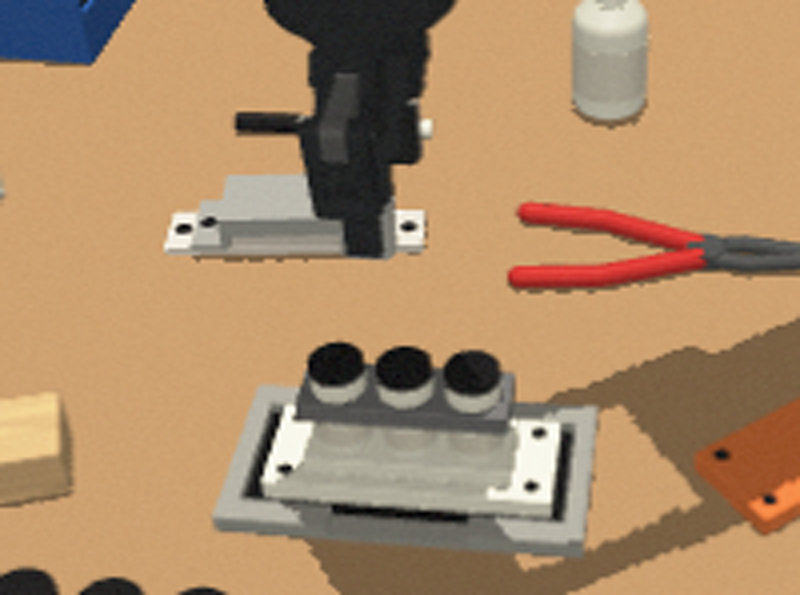

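```bash
python3 - <<'E'
from h import *
c,p=cam("top")
for z,uv in ((.012,[(180,113),(221,370)]),(.008,[(174,80),(220,415)]),(.034,[(123,155),(240,95),(155,340),(272,325)])):
    w=onz(c,(np.array(uv)+.5)/8-.5+[225,135],z)[:,:2]*1000; d=w[0]-w[1]
    print(z,w.round(1).tolist(),w.mean(0).round(1),np.linalg.norm(d),np.degrees(np.arctan2(d[1],d[0])))
E
```

```text
0.012 [[623.1, 216.0], [523.1, 199.9]] [573.1 208. ] 101.2372655438563 9.181470322338113
0.008 [[637.2, 219.1], [506.6, 200.8]] [571.9 210. ] 131.88037493399273 7.978019561677521
0.034 [[601.3, 233.4], [623.6, 189.7], [530.7, 220.8], [535.6, 177.4]] [572.8 205.3] 49.021907265517264 117.0289873080361
```

apply_moves(
  targets=[
    {"wx": 0, "wy": 0, "wz": -7.4, "x": 0.1, "y": 0.1845, "z": 0, "fingers": 0.06},
    {"wx": 0, "wy": 0, "wz": -7.4, "x": 0.1, "y": 0.1845, "z": 0, "fingers": 0.06},
    {"wx": 0, "wy": 0, "wz": -7.4, "x": 0.1, "y": 0.1845, "z": 0, "fingers": 0.06},
    {"wx": 0, "wy": 0, "wz": -7.4, "x": 0.1, "y": 0.1845, "z": 0, "fingers": 0.06},
    {"wx": 0, "wy": 0, "wz": -7.4, "x": 0.1, "y": 0.1845, "z": 0, "fingers": 0.06},
    {"wx": 0, "wy": 0, "wz": -7.4, "x": 0.1, "y": 0.1845, "z": 0.1, "fingers": 0.06},
    {"wx": 0, "wy": 0, "wz": -7.4, "x": 0.1, "y": 0.1845, "z": 0.1, "fingers": 0.06},
    {"wx": 0, "wy": 0, "wz": -7.4, "x": 0.1, "y": 0.1845, "z": 0.1, "fingers": 0.06},
  ],
)

```text
time: 22.23
eef_pos: [0.5672, 0.2038, 0.109]
tcp_rot: [0.997, 0.079, -0.007, 0.002]
ft_force: [-1.0, -0.4, -0.5]
grip_width: 0.698
grip_force: 0.0
```

apply_moves(
  targets=[
    {"wx": 0, "wy": 0, "wz": 0, "x": 0, "y": 0, "z": 0.04, "fingers": 0.06},
    {"wx": 0, "wy": 0, "wz": 0, "x": 0, "y": 0, "z": 0.04, "fingers": 0.06},
    {"wx": 0, "wy": 0, "wz": 0, "x": 0, "y": 0, "z": 0.04, "fingers": 0.06},
    {"wx": 0, "wy": 0, "wz": 0, "x": 0, "y": 0, "z": 0.04, "fingers": 0.06},
    {"wx": 0, "wy": 0, "wz": 0, "x": 0, "y": 0, "z": 0.04, "fingers": 0.06},
  ],
)

```text
time: 22.65
eef_pos: [0.5729, 0.2074, 0.0789]
tcp_rot: [0.997, 0.08, 0.001, 0.0]
ft_force: [0.5, 0.7, -0.3]
grip_width: 0.703
grip_force: 0.0
```

```bash
python3 - <<'E'
from h import *
go((572.5,207,26,9.2))
E
```

```text
t 22.65 tcp [572.9 207.4  78.9] yaw 9.2 F [ 0.5  0.7 -0.3] w 60.1 gf 0.0 q [ 0.31  0.3   1.9  -0.    0.95  1.72]
(572.5, 207, 26, 9.2) xyz [-0.0005  0.0003  0.0529] w [ 0.1 -0.1  0. ] rows 1.3
```

apply_moves(
  targets=[
    {"wx": 0, "wy": 0, "wz": 0, "x": 0, "y": 0, "z": 0.02, "fingers": 0.06},
    {"wx": 0, "wy": 0, "wz": 0, "x": 0, "y": 0, "z": 0.036, "fingers": 0.06},
    {"wx": 0, "wy": 0, "wz": 0, "x": 0, "y": 0, "z": 0.046, "fingers": 0.06},
    {"wx": 0, "wy": 0, "wz": 0, "x": 0, "y": 0, "z": 0.052, "fingers": 0.06},
    {"wx": 0, "wy": 0, "wz": 0, "x": 0, "y": 0, "z": 0.052, "fingers": 0.06},
    {"wx": 0, "wy": 0, "wz": 0, "x": 0, "y": 0, "z": 0.052, "fingers": 0.06},
    {"wx": 0, "wy": 0, "wz": 0, "x": 0, "y": 0, "z": 0.052, "fingers": 0.06},
  ],
)

```text
time: 23.23
eef_pos: [0.5723, 0.2071, 0.0261]
tcp_rot: [0.997, 0.08, 0.0, 0.001]
ft_force: [0.9, 0.2, 1.1]
grip_width: 0.7
grip_force: 0.0
```

apply_moves(
  targets=[
    {"wx": 0, "wy": 0, "wz": 0, "x": 0, "y": 0, "z": 0, "fingers": 0.036},
    {"wx": 0, "wy": 0, "wz": 0, "x": 0, "y": 0, "z": 0, "fingers": 0.036},
    {"wx": 0, "wy": 0, "wz": 0, "x": 0, "y": 0, "z": 0, "fingers": 0.036},
    {"wx": 0, "wy": 0, "wz": 0, "x": 0, "y": 0, "z": 0, "fingers": 0.036},
    {"wx": 0, "wy": 0, "wz": 0, "x": 0, "y": 0, "z": 0, "fingers": 0.036},
    {"wx": 0, "wy": 0, "wz": 0, "x": 0, "y": 0, "z": 0, "fingers": 0.036},
  ],
  grip_force=60,
)

```text
time: 23.73
eef_pos: [0.5725, 0.2071, 0.0263]
tcp_rot: [0.997, 0.08, 0.0, 0.001]
ft_force: [-0.9, 0.2, 5.8]
grip_width: 0.502
grip_force: 62.6
```

```bash
python3 - <<'E'
from h import *
go((452,-389,200,1.6))
E
```

```text
t 23.73 tcp [572.5 207.1  26.3] yaw 9.2 F [-0.9  0.2  5.8] w 42.9 gf 62.6 q [ 0.31  0.36  1.92 -0.    0.85  1.72]
(452, -389, 200, 1.6) xyz [-0.2143  0.5693 -0.1732] w [ 0.1 -0.   7.6] rows 15.2
```

apply_moves(
  targets=[
    {"wx": 0, "wy": 0, "wz": 0, "x": 0, "y": 0, "z": -0.008, "fingers": 0.036},
    {"wx": 0, "wy": 0, "wz": 0, "x": 0, "y": 0, "z": -0.025, "fingers": 0.036},
    {"wx": 0, "wy": 0, "wz": 0, "x": 0, "y": 0, "z": -0.05, "fingers": 0.036},
    {"wx": 0, "wy": 0, "wz": 0, "x": 0, "y": 0, "z": -0.174, "fingers": 0.036},
    {"wx": 0, "wy": 0, "wz": 0, "x": 0, "y": 0, "z": -0.174, "fingers": 0.036},
    {"wx": 0, "wy": 0, "wz": 0, "x": 0, "y": 0, "z": -0.174, "fingers": 0.036},
    {"wx": 0, "wy": 0, "wz": 0, "x": 0, "y": 0, "z": -0.174, "fingers": 0.036},
    {"wx": 0, "wy": 0, "wz": 0, "x": 0, "y": 0, "z": -0.174, "fingers": 0.036},
  ],
)

```text
time: 24.4
eef_pos: [0.5736, 0.2076, 0.2029]
tcp_rot: [0.997, 0.08, 0.003, 0.0]
ft_force: [-0.7, 0.3, -2.8]
grip_width: 0.507
grip_force: 61.9
```

apply_moves(
  targets=[
    {"wx": 0, "wy": 0, "wz": 0, "x": -0.005, "y": 0.013, "z": 0, "fingers": 0.036},
    {"wx": 0, "wy": 0, "wz": 0, "x": -0.014, "y": 0.037, "z": 0, "fingers": 0.036},
    {"wx": 0, "wy": 0, "wz": 3.8, "x": -0.099, "y": 0.262, "z": 0, "fingers": 0.036},
    {"wx": 0, "wy": 0, "wz": 7.6, "x": -0.099, "y": 0.262, "z": 0, "fingers": 0.036},
    {"wx": 0, "wy": 0, "wz": 7.6, "x": -0.099, "y": 0.262, "z": 0, "fingers": 0.036},
    {"wx": 0, "wy": 0, "wz": 7.6, "x": -0.099, "y": 0.262, "z": 0, "fingers": 0.036},
    {"wx": 0, "wy": 0, "wz": 7.6, "x": -0.099, "y": 0.262, "z": 0, "fingers": 0.036},
    {"wx": 0, "wy": 0, "wz": 7.6, "x": -0.099, "y": 0.262, "z": 0, "fingers": 0.036},
  ],
)

```text
time: 25.07
eef_pos: [0.512, -0.0702, 0.1961]
tcp_rot: [1.0, 0.014, -0.004, 0.001]
ft_force: [-0.6, 0.6, -2.2]
grip_width: 0.502
grip_force: 61.9
```

```bash
python3 - <<'E'
from h import *
go((452,-389,200,1.6))
E
```

```text
t 25.07 tcp [512.  -70.2 196.1] yaw 1.6 F [-0.6  0.6 -2.2] w 42.8 gf 61.9 q [-0.18  0.01  1.99 -0.    1.15  1.36]
(452, -389, 200, 1.6) xyz [-0.0687  0.317  -0.0028] w [ 0.1  0.5 -0. ] rows 7.8
```

apply_moves(
  targets=[
    {"wx": 0, "wy": 0, "wz": 0, "x": -0.0687, "y": 0.317, "z": 0, "fingers": 0.036},
    {"wx": 0, "wy": 0, "wz": 0, "x": -0.0687, "y": 0.317, "z": 0, "fingers": 0.036},
    {"wx": 0, "wy": 0, "wz": 0, "x": -0.0687, "y": 0.317, "z": 0, "fingers": 0.036},
    {"wx": 0, "wy": 0, "wz": 0, "x": -0.0687, "y": 0.317, "z": 0, "fingers": 0.036},
    {"wx": 0, "wy": 0, "wz": 0, "x": -0.0687, "y": 0.317, "z": 0, "fingers": 0.036},
    {"wx": 0, "wy": 0, "wz": 0, "x": -0.0687, "y": 0.317, "z": 0, "fingers": 0.036},
    {"wx": 0, "wy": 0, "wz": 0, "x": -0.0687, "y": 0.317, "z": 0, "fingers": 0.036},
    {"wx": 0, "wy": 0, "wz": 0, "x": -0.0687, "y": 0.317, "z": 0, "fingers": 0.036},
  ],
)

```text
time: 25.73
eef_pos: [0.4526, -0.3881, 0.1966]
tcp_rot: [1.0, 0.013, -0.003, -0.001]
ft_force: [0.6, -0.2, -2.9]
grip_width: 0.5
grip_force: 61.8
```

apply_moves(
  targets=[
    {"wx": 0, "wy": 0, "wz": 0, "x": 0, "y": 0, "z": 0.1, "fingers": 0.036},
    {"wx": 0, "wy": 0, "wz": 0, "x": 0, "y": 0, "z": 0.1, "fingers": 0.036},
    {"wx": 0, "wy": 0, "wz": 0, "x": 0, "y": 0, "z": 0.13, "fingers": 0.036},
    {"wx": 0, "wy": 0, "wz": 0, "x": 0, "y": 0, "z": 0.13, "fingers": 0.036},
    {"wx": 0, "wy": 0, "wz": 0, "x": 0, "y": 0, "z": 0.13, "fingers": 0.036},
    {"wx": 0, "wy": 0, "wz": 0, "x": 0, "y": 0, "z": 0.13, "fingers": 0.036},
    {"wx": 0, "wy": 0, "wz": 0, "x": 0, "y": 0, "z": 0.13, "fingers": 0.036},
    {"wx": 0, "wy": 0, "wz": 0, "x": 0, "y": 0, "z": 0.13, "fingers": 0.036},
  ],
)

```text
time: 26.4
eef_pos: [0.4579, -0.3881, 0.0735]
tcp_rot: [1.0, 0.014, 0.001, 0.003]
ft_force: [0.1, -0.1, -1.3]
grip_width: 0.503
grip_force: 62.4
```

```bash
python3 - <<'E'
from h import *
go((452.3,-389.2,27,1.6))
c,p=cam("top"); print("bar",sides(pts(c,p,(225,135,275,200),notwood,.008),150,34))
E
```

```text
t 26.4 tcp [ 457.9 -388.1   73.5] yaw 1.6 F [ 0.1 -0.1 -1.3] w 43.0 gf 62.4 q [-0.74  0.29  1.92 -0.    0.93  0.8 ]
(452.3, -389.2, 27, 1.6) xyz [-0.0057  0.0007  0.0464] w [ 0.3 -0.1  0. ] rows 1.1
bar [571.3 209.9 152.3  35.9   7.9   0.   -1.   -1. ]
```

apply_moves(
  targets=[
    {"wx": 0.2, "wy": 0, "wz": 0, "x": -0.0055, "y": 0.001, "z": 0.01, "fingers": 0.036},
    {"wx": 0.2, "wy": 0, "wz": 0, "x": -0.0055, "y": 0.001, "z": 0.025, "fingers": 0.036},
    {"wx": 0.2, "wy": 0, "wz": 0, "x": -0.0055, "y": 0.001, "z": 0.03, "fingers": 0.036},
    {"wx": 0.2, "wy": 0, "wz": 0, "x": -0.0055, "y": 0.001, "z": 0.03, "fingers": 0.036},
    {"wx": 0.2, "wy": 0, "wz": 0, "x": -0.0055, "y": 0.001, "z": 0.03, "fingers": 0.036},
    {"wx": 0.2, "wy": 0, "wz": 0, "x": -0.0055, "y": 0.001, "z": 0.03, "fingers": 0.036},
  ],
)

```text
time: 26.95
eef_pos: [0.4507, -0.388, 0.0407]
tcp_rot: [1.0, 0.014, -0.001, -0.001]
ft_force: [0.3, 0.1, -2.2]
grip_width: 0.505
grip_force: 62.4
```

```bash
python3 - <<'E'
from h import *
go((452.3,-389.2,27,1.6))
E
```

```text
t 26.95 tcp [ 450.7 -388.    40.7] yaw 1.6 F [ 0.3  0.1 -2.2] w 43.1 gf 62.4 q [-0.75  0.32  1.95  0.    0.87  0.79]
(452.3, -389.2, 27, 1.6) xyz [0.0015 0.0012 0.0137] w [-0.1  0.1  0. ] rows 0.3
```

apply_moves(
  targets=[
    {"wx": -0.1, "wy": 0.1, "wz": 0, "x": 0.0012, "y": 0.001, "z": 0.006, "fingers": 0.036},
    {"wx": -0.1, "wy": 0.1, "wz": 0, "x": 0.0012, "y": 0.001, "z": 0.01, "fingers": 0.036},
    {"wx": -0.1, "wy": 0.1, "wz": 0, "x": 0.0012, "y": 0.001, "z": 0.012, "fingers": 0.036},
    {"wx": -0.1, "wy": 0.1, "wz": 0, "x": 0.0012, "y": 0.001, "z": 0.0135, "fingers": 0.036},
    {"wx": -0.1, "wy": 0.1, "wz": 0, "x": 0.0012, "y": 0.001, "z": 0.0135, "fingers": 0.036},
    {"wx": -0.1, "wy": 0.1, "wz": 0, "x": 0.0012, "y": 0.001, "z": 0.0135, "fingers": 0.036},
  ],
)

```text
time: 27.45
eef_pos: [0.4517, -0.3887, 0.0266]
tcp_rot: [1.0, 0.014, 0.0, 0.0]
ft_force: [0.5, -0.6, -1.8]
grip_width: 0.504
grip_force: 62.4
```

apply_moves(
  targets=[
    {"wx": 0, "wy": 0, "wz": 0, "x": 0, "y": 0, "z": 0.0005, "fingers": 0.036},
    {"wx": 0, "wy": 0, "wz": 0, "x": 0, "y": 0, "z": 0.0005, "fingers": 0.036},
  ],
)

```text
time: 27.62
eef_pos: [0.4518, -0.3888, 0.0263]
tcp_rot: [1.0, 0.014, 0.0, 0.0]
ft_force: [0.0, 0.4, -0.3]
grip_width: 0.504
grip_force: 62.4
```

Release, rise, then go to the tie bar (571.3, 209.9, 7.9°).

apply_moves(
  targets=[
    {"wx": 0, "wy": 0, "wz": 0, "x": 0, "y": 0, "z": 0, "fingers": 0.06},
    {"wx": 0, "wy": 0, "wz": 0, "x": 0, "y": 0, "z": 0, "fingers": 0.06},
    {"wx": 0, "wy": 0, "wz": 0, "x": 0, "y": 0, "z": 0, "fingers": 0.06},
    {"wx": 0, "wy": 0, "wz": 0, "x": 0, "y": 0, "z": 0, "fingers": 0.06},
    {"wx": 0, "wy": 0, "wz": 0, "x": 0, "y": 0, "z": 0, "fingers": 0.06},
  ],
)

```text
time: 28.03
eef_pos: [0.4517, -0.3888, 0.0263]
tcp_rot: [1.0, 0.014, 0.0, 0.0]
ft_force: [-0.2, 0.4, -0.3]
grip_width: 0.702
grip_force: 0.0
```

apply_moves(
  targets=[
    {"wx": 0, "wy": 0, "wz": 0, "x": 0, "y": 0, "z": -0.02, "fingers": 0.06},
    {"wx": 0, "wy": 0, "wz": 0, "x": 0, "y": 0, "z": -0.05, "fingers": 0.06},
    {"wx": 0, "wy": 0, "wz": 0, "x": 0, "y": 0, "z": -0.17, "fingers": 0.05},
    {"wx": 0, "wy": 0, "wz": 0, "x": 0, "y": 0, "z": -0.17, "fingers": 0.05},
    {"wx": 0, "wy": 0, "wz": 0, "x": 0, "y": 0, "z": -0.17, "fingers": 0.05},
    {"wx": 0, "wy": 0, "wz": 0, "x": 0, "y": 0, "z": -0.17, "fingers": 0.05},
    {"wx": 0, "wy": 0, "wz": 0, "x": 0, "y": 0, "z": -0.17, "fingers": 0.05},
    {"wx": 0, "wy": 0, "wz": 0, "x": 0, "y": 0, "z": -0.17, "fingers": 0.05},
  ],
)

```text
time: 28.7
eef_pos: [0.4515, -0.3885, 0.1962]
tcp_rot: [1.0, 0.014, 0.0, 0.0]
ft_force: [0.1, 0.3, 0.4]
grip_width: 0.583
grip_force: 0.0
```

```bash
python3 - <<'E'
from h import *
go((571,210,196,7.9))
E
```

```text
t 28.7 tcp [ 451.5 -388.5  196.2] yaw 1.6 F [0.1 0.3 0.4] w 49.8 gf 0.0 q [-0.75  0.15  1.84 -0.    1.15  0.79]
(571, 210, 196, 7.9) xyz [ 1.363e-01 -5.949e-01  1.000e-04] w [ 0.  -0.  -6.3] rows 14.6
```

apply_moves(
  targets=[
    {"wx": 0, "wy": 0, "wz": 0, "x": 0.068, "y": -0.297, "z": 0, "fingers": 0.05},
    {"wx": 0, "wy": 0, "wz": 0, "x": 0.068, "y": -0.297, "z": 0, "fingers": 0.05},
    {"wx": 0, "wy": 0, "wz": 0, "x": 0.068, "y": -0.297, "z": 0, "fingers": 0.05},
    {"wx": 0, "wy": 0, "wz": 0, "x": 0.068, "y": -0.297, "z": 0, "fingers": 0.05},
    {"wx": 0, "wy": 0, "wz": 0, "x": 0.068, "y": -0.297, "z": 0, "fingers": 0.05},
    {"wx": 0, "wy": 0, "wz": 0, "x": 0.068, "y": -0.297, "z": 0, "fingers": 0.05},
    {"wx": 0, "wy": 0, "wz": 0, "x": 0.068, "y": -0.297, "z": 0, "fingers": 0.05},
    {"wx": 0, "wy": 0, "wz": 0, "x": 0.068, "y": -0.297, "z": 0, "fingers": 0.05},
  ],
)

```text
time: 29.37
eef_pos: [0.5098, -0.0847, 0.1934]
tcp_rot: [1.0, 0.016, -0.002, -0.002]
ft_force: [-0.8, -0.5, -0.1]
grip_width: 0.583
grip_force: 0.0
```

apply_moves(
  targets=[
    {"wx": 0, "wy": 0, "wz": -6.3, "x": 0.068, "y": -0.297, "z": 0, "fingers": 0.05},
    {"wx": 0, "wy": 0, "wz": -6.3, "x": 0.068, "y": -0.297, "z": 0, "fingers": 0.05},
    {"wx": 0, "wy": 0, "wz": -6.3, "x": 0.068, "y": -0.297, "z": 0, "fingers": 0.05},
    {"wx": 0, "wy": 0, "wz": -6.3, "x": 0.068, "y": -0.297, "z": 0, "fingers": 0.05},
    {"wx": 0, "wy": 0, "wz": -6.3, "x": 0.068, "y": -0.297, "z": 0, "fingers": 0.05},
    {"wx": 0, "wy": 0, "wz": -6.3, "x": 0.068, "y": -0.297, "z": 0, "fingers": 0.05},
    {"wx": 0, "wy": 0, "wz": -6.3, "x": 0.068, "y": -0.297, "z": 0, "fingers": 0.05},
    {"wx": 0, "wy": 0, "wz": -6.3, "x": 0.068, "y": -0.297, "z": 0, "fingers": 0.05},
  ],
)

```text
time: 30.03
eef_pos: [0.5698, 0.2138, 0.1933]
tcp_rot: [0.998, 0.071, -0.002, -0.001]
ft_force: [0.7, 0.0, -0.3]
grip_width: 0.586
grip_force: 0.0
```

apply_moves(
  targets=[
    {"wx": 0, "wy": 0, "wz": 0, "x": 0, "y": 0, "z": 0.1, "fingers": 0.05},
    {"wx": 0, "wy": 0, "wz": 0, "x": 0, "y": 0, "z": 0.1, "fingers": 0.05},
    {"wx": 0, "wy": 0, "wz": 0, "x": 0, "y": 0, "z": 0.14, "fingers": 0.05},
    {"wx": 0, "wy": 0, "wz": 0, "x": 0, "y": 0, "z": 0.14, "fingers": 0.05},
    {"wx": 0, "wy": 0, "wz": 0, "x": 0, "y": 0, "z": 0.14, "fingers": 0.05},
    {"wx": 0, "wy": 0, "wz": 0, "x": 0, "y": 0, "z": 0.14, "fingers": 0.05},
    {"wx": 0, "wy": 0, "wz": 0, "x": 0, "y": 0, "z": 0.14, "fingers": 0.05},
    {"wx": 0, "wy": 0, "wz": 0, "x": 0, "y": 0, "z": 0.14, "fingers": 0.05},
  ],
)

```text
time: 30.7
eef_pos: [0.5726, 0.2093, 0.0582]
tcp_rot: [0.998, 0.069, 0.002, -0.0]
ft_force: [-0.1, -0.2, 1.0]
grip_width: 0.587
grip_force: 0.0
```

```bash
python3 - <<'E'
from h import *
go((571,210,18,7.9))
E
```

```text
t 30.7 tcp [572.6 209.3  58.2] yaw 7.9 F [-0.1 -0.2  1. ] w 50.1 gf 0.0 q [ 0.31  0.32  1.91 -0.    0.91  1.74]
(571, 210, 18, 7.9) xyz [-0.0016 -0.0009  0.0402] w [-0.  -0.2 -0. ] rows 1.0
```

apply_moves(
  targets=[
    {"wx": 0, "wy": 0, "wz": 0, "x": -0.001, "y": -0.0007, "z": 0.02, "fingers": 0.046},
    {"wx": 0, "wy": 0, "wz": 0, "x": -0.001, "y": -0.0007, "z": 0.032, "fingers": 0.044},
    {"wx": 0, "wy": 0, "wz": 0, "x": -0.001, "y": -0.0007, "z": 0.038, "fingers": 0.042},
    {"wx": 0, "wy": 0, "wz": 0, "x": -0.001, "y": -0.0007, "z": 0.04, "fingers": 0.042},
    {"wx": 0, "wy": 0, "wz": 0, "x": -0.001, "y": -0.0007, "z": 0.041, "fingers": 0.042},
    {"wx": 0, "wy": 0, "wz": 0, "x": -0.001, "y": -0.0007, "z": 0.041, "fingers": 0.042},
  ],
)

```text
time: 31.2
eef_pos: [0.57, 0.2095, 0.0156]
tcp_rot: [0.998, 0.069, 0.0, -0.0]
ft_force: [0.1, 1.0, 0.5]
grip_width: 0.495
grip_force: 0.0
```

apply_moves(
  targets=[
    {"wx": 0, "wy": 0, "wz": 0, "x": 0, "y": 0, "z": 0, "fingers": 0.042},
    {"wx": 0, "wy": 0, "wz": 0, "x": 0, "y": 0, "z": 0, "fingers": 0.042},
  ],
)

```text
time: 31.37
eef_pos: [0.5705, 0.2098, 0.0158]
tcp_rot: [0.998, 0.069, 0.001, -0.0]
ft_force: [-0.9, 0.4, -0.5]
grip_width: 0.489
grip_force: 0.0
```

apply_moves(
  targets=[
    {"wx": 0, "wy": 0, "wz": 0, "x": 0, "y": 0, "z": 0, "fingers": 0.028},
    {"wx": 0, "wy": 0, "wz": 0, "x": 0, "y": 0, "z": 0, "fingers": 0.028},
    {"wx": 0, "wy": 0, "wz": 0, "x": 0, "y": 0, "z": 0, "fingers": 0.028},
    {"wx": 0, "wy": 0, "wz": 0, "x": 0, "y": 0, "z": 0, "fingers": 0.028},
    {"wx": 0, "wy": 0, "wz": 0, "x": 0, "y": 0, "z": 0, "fingers": 0.028},
    {"wx": 0, "wy": 0, "wz": 0, "x": 0, "y": 0, "z": 0, "fingers": 0.028},
  ],
  grip_force=60,
)

```text
time: 31.87
eef_pos: [0.5709, 0.2099, 0.0166]
tcp_rot: [0.998, 0.069, 0.001, -0.0]
ft_force: [-0.5, -0.7, 5.9]
grip_width: 0.377
grip_force: 61.7
```

apply_moves(
  targets=[
    {"wx": 0, "wy": 0, "wz": 0, "x": 0, "y": 0, "z": -0.01, "fingers": 0.028},
    {"wx": 0, "wy": 0, "wz": 0, "x": 0, "y": 0, "z": -0.03, "fingers": 0.028},
    {"wx": 0, "wy": 0, "wz": 0, "x": 0, "y": 0, "z": -0.06, "fingers": 0.028},
    {"wx": 0, "wy": 0, "wz": 0, "x": 0, "y": 0, "z": -0.18, "fingers": 0.028},
    {"wx": 0, "wy": 0, "wz": 0, "x": 0, "y": 0, "z": -0.18, "fingers": 0.028},
    {"wx": 0, "wy": 0, "wz": 0, "x": 0, "y": 0, "z": -0.18, "fingers": 0.028},
    {"wx": 0, "wy": 0, "wz": 0, "x": 0, "y": 0, "z": -0.18, "fingers": 0.028},
    {"wx": 0, "wy": 0, "wz": 0, "x": 0, "y": 0, "z": -0.18, "fingers": 0.028},
  ],
)

```text
time: 32.53
eef_pos: [0.5719, 0.2103, 0.1996]
tcp_rot: [0.998, 0.069, 0.004, -0.001]
ft_force: [0.5, -0.5, -2.1]
grip_width: 0.375
grip_force: 59.8
```

```bash
python3 - <<'E'
from h import *
go((540,-200.3,196,-7.4))
E
```

```text
t 32.53 tcp [571.9 210.3 199.6] yaw 7.9 F [ 0.5 -0.5 -2.1] w 32.1 gf 59.8 q [ 0.31  0.17  1.81 -0.    1.15  1.74]
(540, -200.3, 196, -7.4) xyz [-0.0882  0.4023  0.0024] w [-0.1 -0.4 15.3] rows 9.9
```

apply_moves(
  targets=[
    {"wx": 0, "wy": 0, "wz": 0, "x": -0.003, "y": 0.014, "z": 0, "fingers": 0.028},
    {"wx": 0, "wy": 0, "wz": 0, "x": -0.008, "y": 0.038, "z": 0, "fingers": 0.028},
    {"wx": 0, "wy": 0, "wz": 7, "x": -0.053, "y": 0.241, "z": 0, "fingers": 0.028},
    {"wx": 0, "wy": 0, "wz": 15.3, "x": -0.053, "y": 0.241, "z": 0, "fingers": 0.028},
    {"wx": 0, "wy": 0, "wz": 15.3, "x": -0.053, "y": 0.241, "z": 0, "fingers": 0.028},
    {"wx": 0, "wy": 0, "wz": 15.3, "x": -0.053, "y": 0.241, "z": 0, "fingers": 0.028},
    {"wx": 0, "wy": 0, "wz": 15.3, "x": -0.053, "y": 0.241, "z": 0, "fingers": 0.028},
    {"wx": 0, "wy": 0, "wz": 15.3, "x": -0.053, "y": 0.241, "z": 0, "fingers": 0.028},
  ],
)

```text
time: 33.2
eef_pos: [0.5474, -0.0436, 0.1923]
tcp_rot: [0.998, -0.067, -0.003, 0.002]
ft_force: [-0.4, -0.3, -1.2]
grip_width: 0.373
grip_force: 59.9
```

apply_moves(
  targets=[
    {"wx": 0, "wy": 0, "wz": 0, "x": 0.0087, "y": 0.164, "z": 0, "fingers": 0.028},
    {"wx": 0, "wy": 0, "wz": 0, "x": 0.0087, "y": 0.164, "z": 0, "fingers": 0.028},
    {"wx": 0, "wy": 0, "wz": 0, "x": 0.0087, "y": 0.164, "z": 0, "fingers": 0.028},
    {"wx": 0, "wy": 0, "wz": 0, "x": 0.0087, "y": 0.164, "z": 0, "fingers": 0.028},
    {"wx": 0, "wy": 0, "wz": 0, "x": 0.0087, "y": 0.164, "z": 0.03, "fingers": 0.028},
    {"wx": 0, "wy": 0, "wz": 0, "x": 0.0087, "y": 0.164, "z": 0.06, "fingers": 0.028},
    {"wx": 0, "wy": 0, "wz": 0, "x": 0.0087, "y": 0.164, "z": 0.06, "fingers": 0.028},
    {"wx": 0, "wy": 0, "wz": 0, "x": 0.0087, "y": 0.164, "z": 0.06, "fingers": 0.028},
  ],
)

```text
time: 33.87
eef_pos: [0.5341, -0.1992, 0.131]
tcp_rot: [0.998, -0.065, -0.005, -0.002]
ft_force: [-0.3, 0.2, -2.0]
grip_width: 0.374
grip_force: 60.1
```

```bash
python3 - <<'E'
from h import *
go((540,-200.3,50,-7.4))
E
```

```text
t 33.87 tcp [ 534.1 -199.2  131. ] yaw -7.4 F [-0.3  0.2 -2. ] w 31.9 gf 60.1 q [-0.4   0.17  1.94 -0.    1.04  1.3 ]
(540, -200.3, 50, -7.4) xyz [0.0067 0.0005 0.0809] w [-0.1  0.5 -0. ] rows 1.9
```

apply_moves(
  targets=[
    {"wx": 0, "wy": 0, "wz": 0, "x": 0.003, "y": 0.0005, "z": 0.03, "fingers": 0.028},
    {"wx": 0, "wy": 0, "wz": 0, "x": 0.003, "y": 0.0005, "z": 0.06, "fingers": 0.028},
    {"wx": 0, "wy": 0, "wz": 0, "x": 0.003, "y": 0.0005, "z": 0.082, "fingers": 0.028},
    {"wx": 0, "wy": 0, "wz": 0, "x": 0.003, "y": 0.0005, "z": 0.085, "fingers": 0.028},
    {"wx": 0, "wy": 0, "wz": 0, "x": 0.003, "y": 0.0005, "z": 0.085, "fingers": 0.028},
    {"wx": 0, "wy": 0, "wz": 0, "x": 0.003, "y": 0.0005, "z": 0.085, "fingers": 0.028},
    {"wx": 0, "wy": 0, "wz": 0, "x": 0.003, "y": 0.0005, "z": 0.085, "fingers": 0.028},
    {"wx": 0, "wy": 0, "wz": 0, "x": 0.003, "y": 0.0005, "z": 0.085, "fingers": 0.028},
  ],
)

```text
time: 34.53
eef_pos: [0.5427, -0.2017, 0.0526]
tcp_rot: [0.998, -0.064, 0.002, 0.001]
ft_force: [0.3, -0.6, -1.0]
grip_width: 0.378
grip_force: 60.1
```

```bash
python3 - <<'E'
from h import *
go((540,-200.3,21.5,-7.4))
E
```

```text
t 34.53 tcp [ 542.7 -201.7   52.6] yaw -7.4 F [ 0.3 -0.6 -1. ] w 32.3 gf 60.1 q [-0.4   0.28  1.98 -0.    0.88  1.3 ]
(540, -200.3, 21.5, -7.4) xyz [-0.003  -0.0011  0.0311] w [ 0.1 -0.2  0. ] rows 0.7
```

apply_moves(
  targets=[
    {"wx": 0, "wy": 0, "wz": 0, "x": -0.002, "y": -0.001, "z": 0.014, "fingers": 0.028},
    {"wx": 0, "wy": 0, "wz": 0, "x": -0.002, "y": -0.001, "z": 0.022, "fingers": 0.028},
    {"wx": 0, "wy": 0, "wz": 0, "x": -0.002, "y": -0.001, "z": 0.026, "fingers": 0.028},
    {"wx": 0, "wy": 0, "wz": 0, "x": -0.002, "y": -0.001, "z": 0.028, "fingers": 0.028},
    {"wx": 0, "wy": 0, "wz": 0, "x": -0.002, "y": -0.001, "z": 0.028, "fingers": 0.028},
    {"wx": 0, "wy": 0, "wz": 0, "x": -0.002, "y": -0.001, "z": 0.028, "fingers": 0.028},
  ],
)

```text
time: 35.03
eef_pos: [0.5392, -0.2, 0.0223]
tcp_rot: [0.998, -0.064, 0.0, 0.0]
ft_force: [0.4, -0.1, -0.6]
grip_width: 0.374
grip_force: 60.1
```

apply_moves(
  targets=[
    {"wx": 0, "wy": 0, "wz": 0, "x": 0, "y": 0, "z": 0.001, "fingers": 0.028},
    {"wx": 0, "wy": 0, "wz": 0, "x": 0, "y": 0, "z": 0.001, "fingers": 0.028},
  ],
)

```text
time: 35.2
eef_pos: [0.5393, -0.2, 0.0214]
tcp_rot: [0.998, -0.064, 0.0, 0.0]
ft_force: [0.0, 0.4, -0.5]
grip_width: 0.374
grip_force: 60.1
```

Release, rise, and move clear for a check.

apply_moves(
  targets=[
    {"wx": 0, "wy": 0, "wz": 0, "x": 0.0005, "y": 0, "z": 0.0005, "fingers": 0.028},
    {"wx": 0, "wy": 0, "wz": 0, "x": 0.0005, "y": 0, "z": 0.0005, "fingers": 0.048},
    {"wx": 0, "wy": 0, "wz": 0, "x": 0.0005, "y": 0, "z": 0.0005, "fingers": 0.048},
    {"wx": 0, "wy": 0, "wz": 0, "x": 0.0005, "y": 0, "z": 0.0005, "fingers": 0.048},
    {"wx": 0, "wy": 0, "wz": 0, "x": 0.0005, "y": 0, "z": 0.0005, "fingers": 0.048},
    {"wx": 0, "wy": 0, "wz": 0, "x": 0.0005, "y": 0, "z": 0.0005, "fingers": 0.048},
  ],
)

```text
time: 35.7
eef_pos: [0.5396, -0.2, 0.0208]
tcp_rot: [0.998, -0.064, 0.0, 0.0]
ft_force: [-0.3, 0.6, -0.2]
grip_width: 0.558
grip_force: 0.0
```

apply_moves(
  targets=[
    {"wx": 0, "wy": 0, "wz": 0, "x": 0, "y": 0, "z": -0.02, "fingers": 0.048},
    {"wx": 0, "wy": 0, "wz": 0, "x": 0, "y": 0, "z": -0.05, "fingers": 0.048},
    {"wx": 0, "wy": 0, "wz": 0, "x": 0, "y": 0, "z": -0.2, "fingers": 0.048},
    {"wx": 0, "wy": 0, "wz": 0, "x": 0, "y": 0, "z": -0.2, "fingers": 0.048},
    {"wx": 0, "wy": 0, "wz": 0, "x": 0, "y": 0, "z": -0.2, "fingers": 0.048},
    {"wx": 0, "wy": 0, "wz": 0, "x": 0, "y": 0, "z": -0.2, "fingers": 0.048},
    {"wx": 0, "wy": 0, "wz": 0, "x": 0, "y": 0, "z": -0.2, "fingers": 0.048},
    {"wx": 0, "wy": 0, "wz": 0, "x": 0, "y": 0, "z": -0.2, "fingers": 0.048},
  ],
)

```text
time: 36.37
eef_pos: [0.5409, -0.2005, 0.2235]
tcp_rot: [0.998, -0.064, 0.003, 0.001]
ft_force: [0.3, 0.7, -0.8]
grip_width: 0.565
grip_force: 0.0
```

apply_moves(
  targets=[
    {"wx": 0, "wy": 0, "wz": 0, "x": 0, "y": -0.2, "z": 0, "fingers": 0.048},
    {"wx": 0, "wy": 0, "wz": 0, "x": 0, "y": -0.2, "z": 0, "fingers": 0.048},
    {"wx": 0, "wy": 0, "wz": 0, "x": 0, "y": -0.2, "z": 0, "fingers": 0.048},
    {"wx": 0, "wy": 0, "wz": 0, "x": 0, "y": -0.2, "z": 0, "fingers": 0.048},
    {"wx": 0, "wy": 0, "wz": 0, "x": 0, "y": -0.2, "z": 0, "fingers": 0.048},
    {"wx": 0, "wy": 0, "wz": 0, "x": 0, "y": -0.2, "z": 0, "fingers": 0.048},
    {"wx": 0, "wy": 0, "wz": 0, "x": 0, "y": -0.2, "z": 0, "fingers": 0.048},
    {"wx": 0, "wy": 0, "wz": 0, "x": 0, "y": -0.2, "z": 0, "fingers": 0.048},
  ],
)

```text
time: 37.03
eef_pos: [0.5641, -0.0017, 0.2186]
tcp_rot: [0.998, -0.064, -0.002, 0.0]
ft_force: [0.2, -0.4, 0.7]
grip_width: 0.562
grip_force: 0.0
```

```bash
python3 - <<'E'
from h import *
go()
c,p=cam("top"); s=lambda b:cv2.resize(p[b[1]:b[3],b[0]:b[2]],None,fx=4,fy=4,interpolation=cv2.INTER_CUBIC)
save(np.hstack([s((160,135,220,240)),s((355,135,415,240)),s((425,135,485,240))]),"t4.png")
d,r=cam("side"); save(cv2.resize(r[120:370,180:380],None,fx=3,fy=2.4,interpolation=cv2.INTER_CUBIC),"s4.png")
for v in (140,160,180): print("bar",v,rects(c,p,(372,148,400,205),lambda h:(h[...,2]>v)&(h[...,1]<60),.012))
print("caps",rects(c,p,(170,165,212,235),lambda h:(h[...,2]<60),.091,40))
print("plate",rects(c,p,(172,172,208,232),white,.019))
E
```

```text
t 37.03 tcp [564.1  -1.7 218.6] yaw -7.3 F [ 0.2 -0.4  0.7] w 48.0 gf 0.0 q [-0.05  0.08  1.88 -0.    1.19  1.65]
bar 140 [[506.7, -232.1, 115.2, 23.3, -8.6], [516.2, -167.8, 115.4, 13.7, -2.1], [540.2, -199.6, 151.1, 35.5, -7.4], [595.1, -240.9, 48.7, 16.1, -2.6], [600.9, -173.5, 40.4, 17.3, -7.0]]
bar 160 [[540.2, -199.6, 148.9, 33.4, -7.4]]
bar 180 [[540.2, -199.7, 147.0, 31.3, -7.4]]
caps [[385.7, 345.1, 23.1, 2.5, -84.1], [432.9, 387.3, 24.4, 22.4, 45.3], [464.4, 388.3, 24.0, 23.7, 62.9], [495.9, 389.3, 24.2, 24.2, 84.2]]
plate [[464.6, 387.4, 140.0, 53.0, 1.2]]
```

View pics/t4.png

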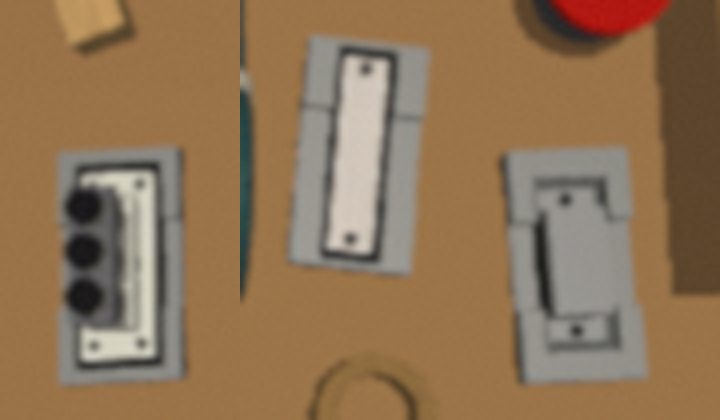

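View pics/s4.png

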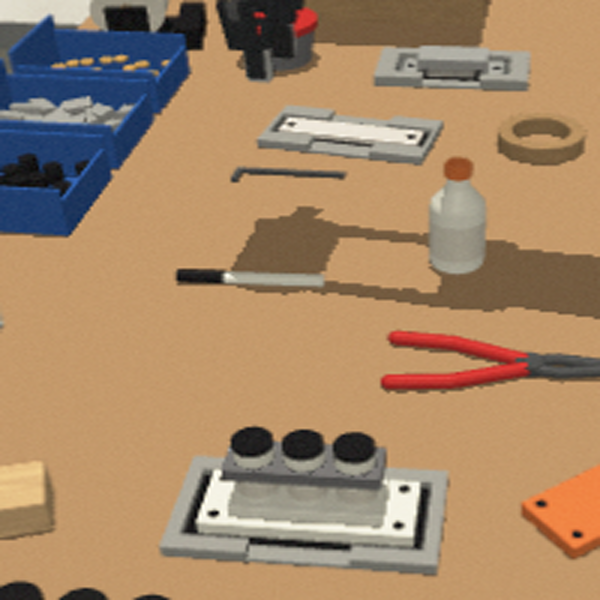

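```bash
python3 - <<'E'
from h import *
c,p=cam("top")
w=onz(c,(np.array([(85,200),(97,331)])+.5)/4-.5+[425,135],.012)[:,:2]*1000
d=w[0]-w[1]; m=w.mean(0); print(w,m,np.linalg.norm(d),np.degrees(np.arctan2(d[1],d[0])))
if np.hypot(*(m-[452.2,-389.2]))<6: print(env.sign_off())
E
```

```text
[[ 501.67776013 -387.11073257]
 [ 401.708484   -390.2975922 ]] [ 451.69312206 -388.70416239] 100.02005921035914 1.8258789019210953
the job is handed in; nothing more can be done
None
```

All five parts are in their trays and the job is handed in at about 37 s; the last camera check put them within about 2 mm of their places (the shim, now hidden under the bracket, was seen centred before it was covered), and the sign-off returned no verdict.

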